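# Set up an angle bracket for the next bend test

## Robot

A 6-joint arm with a two-finger parallel gripper is mounted at the origin on the work surface. World frame = base frame: x ahead of the robot, y to its left, z up, the work surface at z = 0. Lengths are in m, angles in rad, forces in N, time in s.
With the tool pointing down it reaches from about 0.25 to 0.725 m from the base axis. Payload 4 kg.
Tool frame: the origin (TCP) lies on the centre line of the jaws, within the pads' length; the fingertips stand 17 mm ahead of it and the grasp point (between the pads) lies 2 mm behind it; z points along the fingers, x is the direction in which the jaws open and shut, and the axes are right-handed (so a half turn about z gives the same grasp; the last joint's range is limited). The gripper opens to 85 mm and grips with 20 to 120 N. Pads are 22 mm wide; open, the fingers measure 114 mm over their backs; the gripper's body (76 mm by 85 mm) begins 54 mm behind the grasp point. The pads swing forward as they close: fully open they stand 13 mm farther back than shut.
Start: joints at [-1.131, 0.241, 0.005, 1.335, 0, 1.571], TCP at [0.213, -0.452, 0.248] pointing down, gripper open.
Joint ranges: [-2.72, 2.72], [-1.05, 1.87], [-1.09, 1.28], [-1.99, 2.15], [-1.42, 1.44], [-3.14, 3.14]. Speed limits (rad/s): [2.79, 2.79, 3.14, 3.14, 3.14, 3.14].

## Interface

Orientations are given as a unit quaternion [x, y, z, w].
In Python, from workcell import bot gives the robot as it stands.
- The arm moves only by the tool jog_arm, never from a script. Its arguments are lists of equal length, an entry for each row: "jaw": the closure, from 0 (fully open) to 1 (shut); "linear": the shift along the tool's x, y, z in m, a list of three; "delta_rot": the turn, a rotation vector about the tool's x, y, z in degrees, a list of three. A call has exactly 8 rows; each row is the pose to reach, as a shift and turn from the pose commanded when the call began, along the tool's axes at that moment; what a row does not reach only later rows make up. A row lasts 1/12 s, in which the tool goes at most 41.7 mm and 7.16 degrees, less where a joint would pass 70% of its speed; a pose out of reach is approached as far as the arm can. A call with a gripper value outside its range is refused whole. The fingers move at their own pace and stop on an object; the grip force is fixed at half the most. Time passes only in rows, so rows that repeat a pose let the fingers close, or fill a call up. It gives the time, the measured TCP pose, the force and the opening at its end, in the units of the state.
- bot.get_obs(): the state, without advancing time (a new reading comes with each control period).
- bot.camera(name): name is "scene" or "top" or "wrist"; returns (picture, depth): 400x640x3 uint8, red, green, blue; 400x640 float32, m along the optical axis (not along the pixel's ray), 0 where there is no reading.
- bot.calibration(name): a dict with "fovy" (degrees; the focal length in pixels is half the picture's height over the tangent of half this angle, whatever the lens; pixels are square), "cx", "cy" (the principal point, pixels), "origin" and "orientation" of the camera in the world. Camera axes: x right, y down, z forward; pixel columns grow to the right and rows downward; lengths in m; the calibration is good to about 2 mm. The wrist camera is an equidistant fisheye: a pixel r from the principal point sees the ray r / f radians off the axis. A picture is of the moment at which its call begins: read the wrist's pose just before it. calibration takes no time and is no camera call; for the wrist camera it gives the pose at the moment of the call.
- bot.job_done(): hands the job in, once; it reports no verdict.
The state is a dict: "clock": time; "joint_pos": joint angles; "joint_vel": joint speeds; "tau": joint torques, N m; "eef_pos": TCP position; "tool_rot": TCP orientation; "ft_force": force on the tool from outside, world axes, zero at the start; "ft_torque": the same for the moment, N m; "grip_width": finger opening in m.
Only numpy, scipy, OpenCV 4.12 (cv2) and the standard library are available. Lean on these libraries where they do the work, as an engineer would, in place of code of your own. Each camera call takes 0.05 s, during which the arm holds its last target.

## Task

Set up the next bend test of the proofing-cabinet tray bracket on the hand-cranked test stand: tip the steel angle bracket over its corner from its short leg onto its long leg, letting it down gently and not lifting it off the bed, and have it lie centred along the bed with the end of its long leg up against the end stop. Then crank the handwheel until the carriage's pointer is in line with the tip of the index rider on the scale. Do not knock the force gauge or run its pad into the bracket, leave the rider and the things lying around where they are, and let go of everything.

Things in the scene. Friction and masses are not known exactly. Their poses are not given: they have to be found in the camera images.
- stand: Hand-cranked horizontal test stand, bolted down; aluminium base plate 470 x 170 mm, its top 20 mm above the table. Origin on the table on the centre line; x runs along the stand from the handwheel (x = -211 mm) to the end stop (x = 250 mm), y to the left of that, z up. The carriage with the force gauge on it (top 147 mm above the table) sits between handwheel and bed.
- bed_end (a point): Where the bed meets the end stop: a point on the bed's flat top, on its centre line, at the stop's face (x = 250 mm, z = 90 mm of the stand; same axes). The bed is a steel bar 36 mm wide, running back from here to x = 40 mm; on both sides of it the space is free down to the base plate. The end stop is a dark block 50 mm wide, its top 12 mm above the bed.
- bracket_center (a point): Loose steel angle bracket, 0.5 kg: legs 110 and 50 mm long (outside), 50 mm wide, 8 mm thick, so it overhangs the bed 7 mm each side. It starts on the bed standing on its short leg, which points at the gauge, long leg upright; it tips towards the end stop. This point: middle of the long leg. Axes: z along the long leg away from the corner, -x along the short leg, y across the width (tipping line).
- bracket_corner (a point): Outer corner edge of the same bracket, at mid width; same axes as bracket_center. At the start it rests on the bed top, 125 to 139 mm along the stand's x.
- bracket_long_end (a point): Free end of the bracket's long leg, on its outer face at mid width, 110 mm from the corner; the outer face lies on the bed at the end, this end against the end stop.
- bracket_short_end (a point): Free end of the bracket's short leg, on its outer face at mid width, 50 mm from the corner; it points straight up at the end.
- wheel_center (a point): Centre of the aluminium handwheel (100 mm diameter, 14 mm thick), on the screw axis, 90 mm above the table, at x = -211 mm of the stand. The wheel turns about the stand's x axis; same axes as the stand.
- crank_grip (a point): Middle of the handwheel's crank handle, a black sleeve about 20 mm thick and 74 mm long, spinning freely on its pin, parallel to the screw axis and pointing away from the stand. It circles the screw axis at 38 mm radius. This point is 55 mm outward (stand -x) of wheel_center, 46 mm clear of the wheel's face, never lower than 52 mm above the table; the sleeve ends 32 mm further out.
- handwheel (a joint): Turning angle of the handwheel in rad over several turns (0 to 35). It grows when the wheel is turned clockwise as seen from the handle's side looking along the stand's +x: the handle goes from the top towards the stand's -y side. It takes about 3 N at the handle and stays where it is left. One turn (6.283) moves the carriage 16 mm.
- pointer_tip (a point): Tip of the pointer on the carriage's -y side, above the scale bar; moves with the carriage. It has to come level, along the stand's x, with rider_tip.
- rider_tip (a point): Tip of the index rider: a dark steel block 18 x 12 x 18 mm with a thumbscrew, clamped on the outer edge of the scale bar (aluminium, a black line every 5 mm) along the stand's -y side. It marks where the pointer has to stand, 33 to 60 mm from the pointer's start towards the end stop. Same axes as the stand.
- carriage: Carriage with the delicate force gauge on it: a grey box 130 x 64 x 32 mm lying along the stand, with a thin rod towards the end stop ending in an 18 mm flat pad 130 mm above the table. The screw drives it along the stand's +x, 16 mm per turn of the handwheel, over 91 mm. Its origin is the stand's origin shifted along x by that travel; the pad's face is 40 mm along x from it.
- rider (a joint): Position of the clamped index rider along the stand's x in m (its tip is at x = this - 25 mm); leave it.
- spare_strip: Flat steel strip 110 x 25 x 5 mm lying on the stand's base plate, a bystander.
- spanner: Spanner 170 mm, a bystander left of the stand.
- driver: Screwdriver 200 mm, a bystander beyond the stand.
- jar_flour: Glass jar 76 x 110 mm with steel lid, a bystander beyond the stand.
- jar_grain: Amber jar 60 x 90 mm, a bystander beyond the stand.
- mug: White mug 80 x 95 mm, a bystander on the right.
- spare_angle: Smaller steel angle 60 x 60 x 40 mm in the grey parts tray, a bystander; not the one under test.
There are look-alikes about, which are no part of the job. Leave any blue, green or purple look-alike of the part that bears bracket_center alone.

How it is judged:
By the outcome, as a careful person would: the job done as asked, in the order asked, and still so for the second after the job is handed in, with the robot touching nothing.
It also fails if it takes over 72 s, if anything falls off the work surface, if the arm or the gripper's body presses on something with over 40 N, if the wrist force passes 120 N, or if a joint passes its speed limit or range.

## Working session

There is one attempt and no reset: what is moved stays moved. The work goes in short steps, Python scripts to look and compute and a tool call to move; the robot and the scene stay as the last step left them, time stands still between calls to the robot, and variables do not carry over. Pictures are saved under pics/ and viewed, and the job is handed in when it is done.

Besides the shell and the picture viewer there is one more tool, called after "Request:" by a JSON object that holds its "api" and its "payload", one argument or row to a line. jog_arm: Moves the arm, as the interface text tells. Its arguments: {"type":"object","properties":{"jaw":{"type":"array","items":{"type":"number"}},"linear":{"type":"array","items":{"type":"array","items":{"type":"number"}}},"delta_rot":{"type":"array","items":{"type":"array","items":{"type":"number"}}}},"required":["jaw","linear","delta_rot"]}

```bash
ls; mkdir -p pics; cat > h.py <<'E'
import numpy as np, cv2
from scipy.spatial.transform import Rotation as R
from workcell import bot
def save(n,im): cv2.imwrite('pics/'+n+'.png',cv2.cvtColor(im,cv2.COLOR_RGB2BGR))
def grab(cam,n):
    c=bot.calibration(cam); im,d=bot.camera(cam)
    save(n,im); np.savez('pics/'+n+'.npz',im=im,d=d,**{k:np.array(v) for k,v in c.items()}); return c,im,d
def load(n): return np.load('pics/'+n+'.npz')
def px(n,u,v,fish=False,z=None,r=1):
    q=load(n); f=200/np.tan(np.radians(float(q['fovy']))/2)
    d=q['d'][int(round(v))-r:int(round(v))+r+1,int(round(u))-r:int(round(u))+r+1]; d=d[d>0]; dd=np.median(d) if len(d) else 0
    a=np.array([u-q['cx'],v-q['cy']])
    if fish:
        rr=np.hypot(*a); th=rr/f; ray=np.array([*(a/rr*np.tan(th)),1])
    else: ray=np.array([*(a/f),1])
    M=R.from_quat(q['orientation']).as_matrix(); o=q['origin']; w=M@ray
    if z is not None: return o+w*(z-o[2])/w[2]
    return o+w*dd
def crop(n,u0,v0,u1,v1,s,out):
    im=load(n)['im'][v0:v1,u0:u1]; save(out,cv2.resize(im,None,fx=s,fy=s,interpolation=cv2.INTER_CUBIC))
E
python3 - <<'E'
from h import *
o=bot.get_obs(); print({k:np.round(v,3) for k,v in o.items()})
for n in ['scene','top']:
    c,im,d=grab(n,n+'0'); print(n,c)
E
```

```text
pics
{'clock': np.float64(0.0), 'joint_pos': array([-1.131,  0.241,  0.004,  1.335, -0.   ,  1.571]), 'joint_vel': array([ 0.   , -0.001, -0.   , -0.001, -0.   ,  0.001]), 'tau': array([-2.0000e-03, -3.7231e+01,  2.5241e+01,  1.7000e-02, -0.0000e+00,
        0.0000e+00]), 'eef_pos': array([ 0.213, -0.452,  0.247]), 'tool_rot': array([ 0.844, -0.536, -0.001, -0.001]), 'ft_force': array([ 0.44 , -0.955, -0.261]), 'ft_torque': array([-0.   , -0.003, -0.008]), 'grip_width': np.float64(0.085)}
scene {'fovy': 56.03049820996443, 'cx': 320.24849417670066, 'cy': 201.7162457621639, 'origin': array([ 1.26581822, -0.2768838 ,  1.19343002]), 'orientation': array([ 0.78136182,  0.54261829, -0.17557336, -0.253403  ])}
top {'fovy': 52.23445183532801, 'cx': 320.9799195583705, 'cy': 199.76616287557687, 'origin': array([ 0.41648744, -0.02992491,  1.3116446 ]), 'orientation': array([-0.70040628,  0.71104032, -0.03989127,  0.04755417])}
```

View pics/scene0.png

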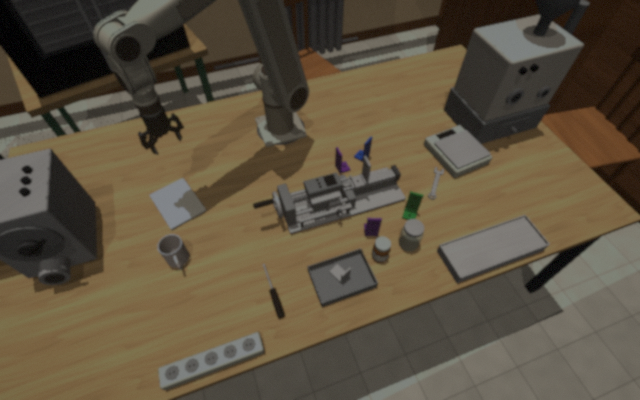

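View pics/top0.png

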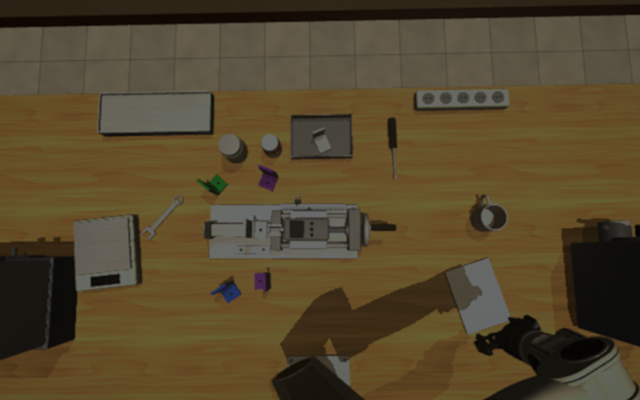

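```bash
python3 - <<'E'
from h import *
crop('top0',195,185,405,305,3.8,'c1'); crop('scene0',240,130,420,240,4.2,'c2')
im=cv2.imread('pics/c1.png'); cv2.imwrite('pics/c1b.png',cv2.convertScaleAbs(im,alpha=1.8))
im=cv2.imread('pics/c2.png'); cv2.imwrite('pics/c2b.png',cv2.convertScaleAbs(im,alpha=1.8))
E
```

```text
(no output)
```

View pics/c1b.png

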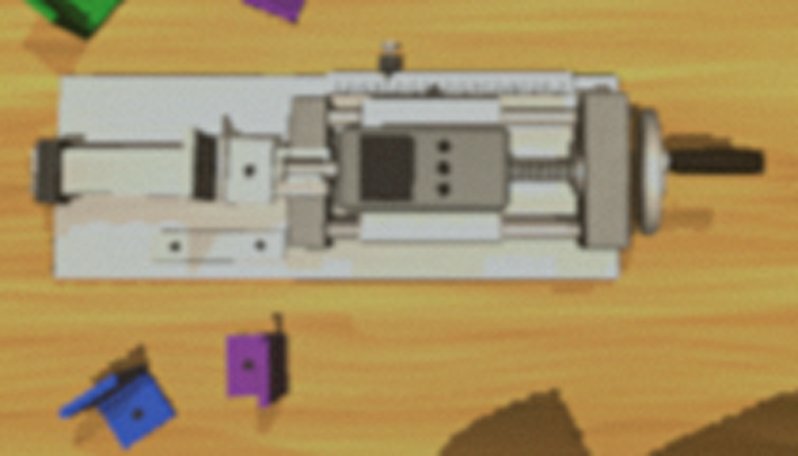

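View pics/c2b.png

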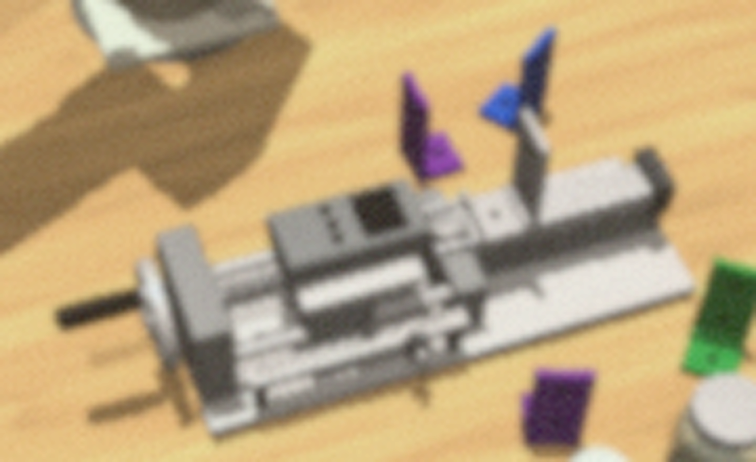

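```bash
python3 - <<'E'
from h import *
def en(n): 
    im=cv2.imread(f'pics/{n}.png'); cv2.imwrite(f'pics/{n}.png',cv2.convertScaleAbs(im,alpha=1.7))
crop('top0',200,195,290,265,8,'c3');en('c3')
crop('top0',280,190,400,265,6.6,'c4');en('c4')
d=load('top0')['d']
q=load('top0')
# height map rows
for v in [210,215,225,230,235,245,252]:
    print(v,[(u,*np.round(px('top0',u,v,r=1)*1000).astype(int)) for u in range(204,300,8)])
E
```

```text
210 [(204, np.int64(552), np.int64(363), np.int64(-1)), (212, np.int64(550), np.int64(332), np.int64(18)), (220, np.int64(550), np.int64(306), np.int64(17)), (228, np.int64(549), np.int64(280), np.int64(19)), (236, np.int64(549), np.int64(255), np.int64(17)), (244, np.int64(548), np.int64(229), np.int64(19)), (252, np.int64(548), np.int64(203), np.int64(21)), (260, np.int64(547), np.int64(178), np.int64(20)), (268, np.int64(547), np.int64(152), np.int64(20)), (276, np.int64(541), np.int64(119), np.int64(80)), (284, np.int64(546), np.int64(101), np.int64(20)), (292, np.int64(541), np.int64(72), np.int64(67))]
215 [(204, np.int64(536), np.int64(363), np.int64(-2)), (212, np.int64(534), np.int64(331), np.int64(19)), (220, np.int64(533), np.int64(305), np.int64(20)), (228, np.int64(533), np.int64(280), np.int64(21)), (236, np.int64(533), np.int64(254), np.int64(19)), (244, np.int64(532), np.int64(229), np.int64(20)), (252, np.int64(532), np.int64(203), np.int64(19)), (260, np.int64(531), np.int64(178), np.int64(21)), (268, np.int64(531), np.int64(152), np.int64(20)), (276, np.int64(525),
[... 2521 characters left out ...]
435), np.int64(96), np.int64(71)), (292, np.int64(434), np.int64(68), np.int64(115))]
252 [(204, np.int64(417), np.int64(359), np.int64(2)), (212, np.int64(417), np.int64(329), np.int64(19)), (220, np.int64(416), np.int64(303), np.int64(20)), (228, np.int64(416), np.int64(278), np.int64(19)), (236, np.int64(416), np.int64(252), np.int64(25)), (244, np.int64(415), np.int64(227), np.int64(25)), (252, np.int64(415), np.int64(202), np.int64(22)), (260, np.int64(415), np.int64(177), np.int64(23)), (268, np.int64(414), np.int64(152), np.int64(22)), (276, np.int64(414), np.int64(127), np.int64(19)), (284, np.int64(414), np.int64(102), np.int64(20)), (292, np.int64(413), np.int64(77), np.int64(18))]
```

View pics/c3.png

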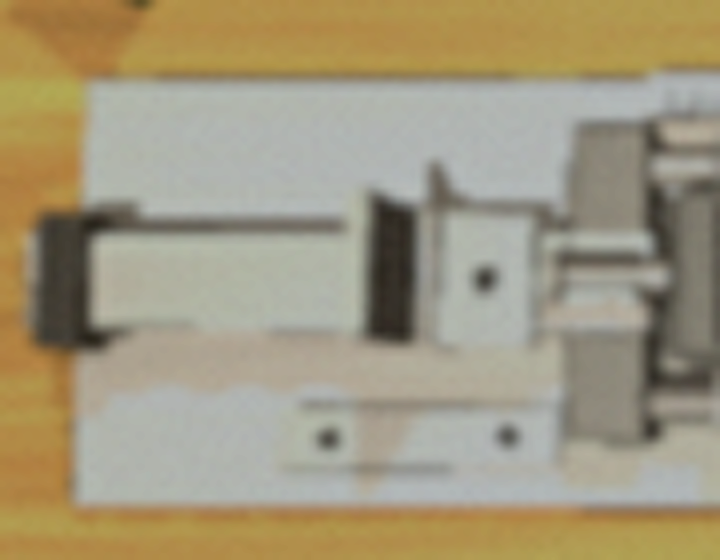

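View pics/c4.png

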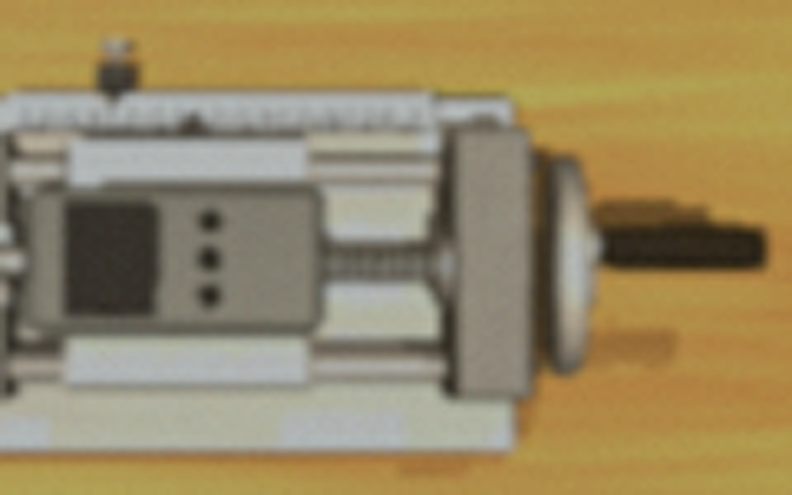

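```bash
python3 - <<'E'
from h import *
P=lambda u,v,z:np.round(px('top0',u,v,z=z)*1000,1)
a=[P(211.2,205,.02),P(358,205.2,.02),P(358,258.2,.02),P(209.4,258.1,.02)]
print('plate',a, a[0]-a[1],a[3]-a[2], a[0]-a[3])
print('bed', P(211.6,224,.09),P(243,223.4,.09),P(211.6,236.6,.09),P(243,236.6,.09))
f=lambda x,y:(200+x/8,195+y/8); g=lambda x,y:(280+x/6.6,190+y/6.6)
print('stop face', P(*f(88,222),.102),P(*f(84,340),.102),'outer',P(*f(38,220),.102),P(*f(32,340),.102))
print('leg top face corners z.2',P(*f(368,195),.2),P(*f(414,205),.2) ,P(*f(366,335),.2),P(*f(412,342),.2))
print('short end', P(*f(530,210),.098),P(*f(526,345),.098))
print('rider tip',P(*g(115,105),.06),P(*g(115,105),.09),'ptr',P(*g(192,117),.06),P(*g(192,117),.09))
print('wheel',P(*g(572,155),.09),P(*g(570,375),.09),'handle end',P(*g(765,248),.128),P(*g(765,248),.09))
for (x,y) in [(115,80),(115,103),(192,120),(680,248),(720,248),(620,245),(192,105),(250,115)]:
    print((x,y),np.round(px('top0',*g(x,y),r=0)*1000,1))
E
```

```text
plate [array([565.9, 334. ,  20. ]), array([ 558. , -134.6,   20. ]), array([ 391. , -130.3,   20. ]), array([397.9, 336.5,  20. ])] [  7.9 468.6   0. ] [  6.9 466.8   0. ] [168.   -2.5   0. ]
bed [500.4 312.   90. ] [500.7 217.4  90. ] [462.6 311.3  90. ] [461.2 217.1  90. ]
stop face [503.3 310.5 102. ] [459.5 311.2 102. ] outer [504.3 329.2 102. ] [459.8 330.5 102. ]
leg top face corners z.2 [504. 187. 200.] [500.4 171.3 200. ] [456.3 187.3 200. ] [453.7 171.6 200. ]
short end [505.5 146.4  98. ] [455.4 147.7  98. ]
rider tip [554.3  55.6  60. ] [551.   53.5  90. ] ptr [548.1  19.6  60. ] [544.9  18.4  90. ]
wheel [ 524.9 -154.3   90. ] [ 425.5 -150.6   90. ] handle end [ 479.3 -233.7  128. ] [ 481.3 -240.3   90. ]
(115, 80) [564.5  54.6  73. ]
(115, 103) [554.7  55.2  65.3]
(192, 120) [545.3  19.1  73.5]
(680, 248) [ 479.2 -194.8  140.5]
(720, 248) [ 479.1 -212.6  137.5]
(620, 245) [ 481.2 -169.5  134.7]
(192, 105) [553.3  19.4  64.1]
(250, 115) [548.1  -7.6  64.8]
```

```bash
cat >> h.py <<'E'
sx=np.array([0.0137,0.9999,0]); sx/=np.linalg.norm(sx); sz=np.array([0,0,1.]); sy=np.cross(sz,sx)
def Rt(al):  # tilt in deg, tool x = -sy
    a=np.radians(al); z=np.sin(a)*sx-np.cos(a)*sz; x=-sy; return R.from_matrix(np.c_[x,np.cross(z,x),z])
def delta(p,Rg,prt=True):
    o=bot.get_obs(); Rc=R.from_quat(o['tool_rot']); 
    l=Rc.inv().apply(np.array(p)-o['eef_pos']); w=(Rc.inv()*Rg).as_rotvec(degrees=True)
    if prt: print('lin',np.round(l,4).tolist(),'rot',np.round(w,2).tolist(),'dist',np.linalg.norm(l),np.linalg.norm(w))
    return l,w
def st():
    o=bot.get_obs(); Rc=R.from_quat(o['tool_rot']); print('t',round(float(o['clock']),2),'p',np.round(o['eef_pos'],4),'z',np.round(Rc.as_matrix()[:,2],3),'x',np.round(Rc.as_matrix()[:,0],3),'j',np.round(o['joint_pos'],3),'F',np.round(o['ft_force'],1),'w',round(float(o['grip_width']),4))
E
python3 - <<'E'
from h import *
st(); delta([.479,.117,.2125],Rt(60))
E
```

```text
t 0.1 p [ 0.2127 -0.4519  0.2475] z [-0.001  0.002 -1.   ] x [ 0.426 -0.905 -0.002] j [-1.131  0.241  0.004  1.335  0.     1.571] F [ 0.9  0.9 -0.3] w 0.0856
lin [-0.4013, -0.4832, 0.0358] rot [53.34, -33.29, -57.86] dist 0.6291435151651925 85.44849968366859
```

Request:
{"api": "jog_arm", "payload": {
  "jaw": [0,0,0,0,0,0,0,0],
  "linear": [
    [-0.025,-0.03,-0.02],
    [-0.05,-0.06,-0.03],
    [-0.075,-0.09,-0.04],
    [-0.1,-0.12,-0.04],
    [-0.126,-0.15,-0.04],
    [-0.15,-0.18,-0.04],
    [-0.176,-0.21,-0.04],
    [-0.2,-0.24,-0.04]
  ],
  "delta_rot": [
    [3.3,-2.1,-3.6],
    [6.6,-4.2,-7.2],
    [10,-6.2,-10.8],
    [13.3,-8.3,-14.5],
    [16.7,-10.4,-18],
    [20,-12.5,-21.7],
    [23.3,-14.6,-25.3],
    [26.7,-16.6,-28.9]
  ]
}}

```text
clock: 0.77
eef_pos: [0.3452, -0.1675, 0.2884]
tool_rot: [0.918, -0.29, 0.002, -0.27]
ft_force: [-0.8, -0.6, -0.7]
grip_width: 0.0854
```

```bash
python3 - <<'E'
from h import *
st(); delta([.479,.117,.2125],Rt(60))
E
```

```text
t 0.77 p [ 0.3452 -0.1675  0.2884] z [ 0.161  0.494 -0.855] x [ 0.832 -0.533 -0.152] j [-0.802  0.16  -0.111  1.577  0.477  1.313] F [-0.8 -0.6 -0.7] w 0.0854
lin [-0.0289, -0.2287, 0.2268] rot [26.59, -16.68, -28.75] dist 0.32342325079944995 42.55839956542327
```

Request:
{"api": "jog_arm", "payload": {
  "jaw": [0,0,0,0,0,0,0,0],
  "linear": [
    [-0.0036,-0.0286,0.0284],
    [-0.0072,-0.0572,0.0567],
    [-0.0108,-0.0858,0.085],
    [-0.0144,-0.1144,0.1134],
    [-0.018,-0.143,0.1417],
    [-0.0217,-0.1715,0.17],
    [-0.0253,-0.2,0.1985],
    [-0.0289,-0.2287,0.2268]
  ],
  "delta_rot": [
    [3.3,-2.1,-3.6],
    [6.6,-4.2,-7.2],
    [10,-6.2,-10.8],
    [13.3,-8.3,-14.4],
    [16.6,-10.4,-18],
    [20,-12.5,-21.6],
    [23.3,-14.6,-25.2],
    [26.6,-16.7,-28.75]
  ]
}}

```text
clock: 1.43
eef_pos: [0.4795, 0.1163, 0.2107]
tool_rot: [0.866, -0.006, 0.003, -0.5]
ft_force: [0.6, -0.9, 0.5]
grip_width: 0.0854
```

```bash
python3 - <<'E'
from h import *
st(); delta([.479,.117,.2125],Rt(60))
c,im,d=grab('wrist','w1'); print(c)
grab('top','top1'); crop('top1',195,185,405,305,3.8,'t1')
E
```

```text
t 1.43 p [0.4795 0.1163 0.2107] z [ 0.011  0.866 -0.5  ] x [ 1.    -0.013 -0.   ] j [-0.27   0.466 -0.197  1.322  0.993  1.087] F [ 0.6 -0.9  0.5] w 0.0854
lin [-0.0005, -0.0019, -0.0003] rot [-0.01, 0.03, -0.0] dist 0.002007803888033762 0.028762763370420764
{'fovy': 65.70646984690485, 'cx': 319.5641889806068, 'cy': 197.21517035254865, 'origin': array([0.47806344, 0.04126811, 0.3303788 ]), 'orientation': array([ 0.9251089 , -0.00582805,  0.0028393 , -0.37964655])}
```

View pics/w1.png

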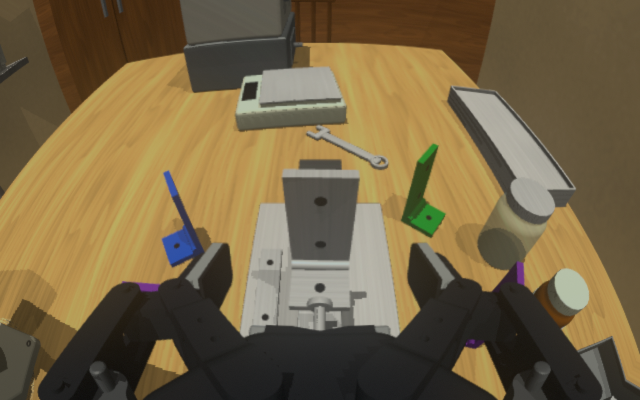

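View pics/t1.png

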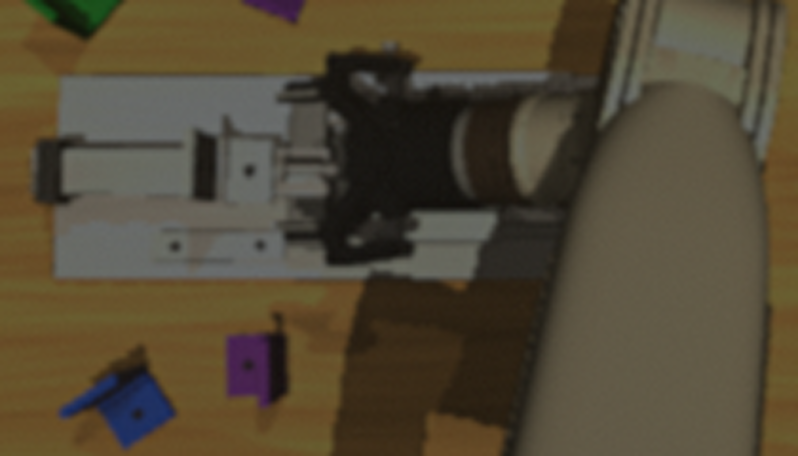

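```bash
python3 - <<'E'
from h import *
crop('w1',240,140,400,340,4,'w1c'); im=cv2.imread('pics/w1c.png')[:600]; cv2.imwrite('pics/w1c.png',im)
E
```

```text
(no output)
```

View pics/w1c.png

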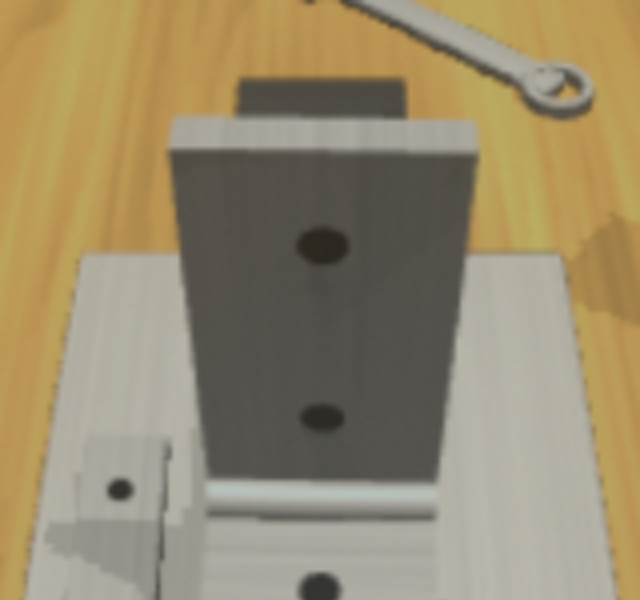

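```bash
python3 - <<'E'
from h import *
g=lambda x,y:(240+x/4,140+y/4)
P=lambda x,y,z:np.round(px('w1',*g(x,y),fish=True,z=z)*1000,1)
print('inner top',P(171,152,.2),P(477,155,.2)); print('outer top',P(174,118,.2),P(474,122,.2))
print('plate far',P(82,254,.02),P(562,254,.02)); print('stop back',P(237,79,.102),P(405,80,.102))
print('fillet', P(206,500,.1),P(437,500,.1),'inner root',P(205,480,.105),P(438,480,.105))
for x,y in [(320,200),(320,300),(320,137),(320,95),(320,560)]: print(np.round(px('w1',*g(x,y),fish=True)*1000,1))
E
```

```text
inner top [456.7 187.3 200. ] [505.2 186.1 200. ]
outer top [456.6 195.7 200. ] [505.5 194.1 200. ]
plate far [399.6 336.2  20. ] [567.3 334.2  20. ]
stop back [457.9 329.3 102. ] [507.7 328.3 102. ]
fillet [455.6 185.8 100. ] [506.  185.1 100. ] inner root [455.7 187.8 105. ] [506.  187.1 105. ]
[480.4 189.1 187.4]
[480.4 189.5 161.9]
[480.4 192.1 198.7]
[482.4 323.  100.7]
[480.3 173.   95.8]
```

```bash
sed -i 's/0.0137,0.9999/0.015,0.9999/' h.py; python3 - <<'E'
from h import *
z=Rt(60).as_matrix()[:,2]
delta(np.array([.4808,.191,.170])+.005*z,Rt(60))
E
```

```text
lin [0.0019, -0.0038, 0.0865] rot [-0.01, 0.55, -0.16] dist 0.08662979716755755 0.5768036341792192
```

Request:
{"api": "jog_arm", "payload": {
  "jaw": [0,0,0,0,0,0,0,0],
  "linear": [
    [0.0005,-0.001,0.015],
    [0.001,-0.002,0.03],
    [0.0015,-0.003,0.045],
    [0.0019,-0.0038,0.06],
    [0.0019,-0.0038,0.07],
    [0.0019,-0.0038,0.08],
    [0.0019,-0.0038,0.0865],
    [0.0019,-0.0038,0.0865]
  ],
  "delta_rot": [
    [0,0.3,0],
    [0,0.55,-0.15],
    [0,0.55,-0.15],
    [0,0.55,-0.15],
    [0,0.55,-0.15],
    [0,0.55,-0.15],
    [0,0.55,-0.15],
    [0,0.55,-0.15]
  ]
}}

```text
clock: 2.2
eef_pos: [0.4814, 0.1918, 0.1707]
tool_rot: [0.867, -0.008, 0.007, -0.499]
ft_force: [-0.1, 0.2, -0.1]
grip_width: 0.0851
```

```bash
python3 - <<'E'
from h import *
st()
z=Rt(60).as_matrix()[:,2]
delta(np.array([.4808,.191,.170])+.005*z,Rt(60))
grab('wrist','w2'); crop('w2',180,100,460,310,2.8,'w2c')
E
```

```text
t 2.2 p [0.4814 0.1918 0.1707] z [ 0.021  0.864 -0.503] x [ 1.    -0.022  0.004] j [-0.117  0.445 -0.341  0.942  1.037  1.384] F [-0.1  0.2 -0.1] w 0.0851
lin [-0.0006, 0.0009, 0.0047] rot [0.18, -0.47, 0.01] dist 0.004788386932870978 0.5011823300132341
```

View pics/w2c.png

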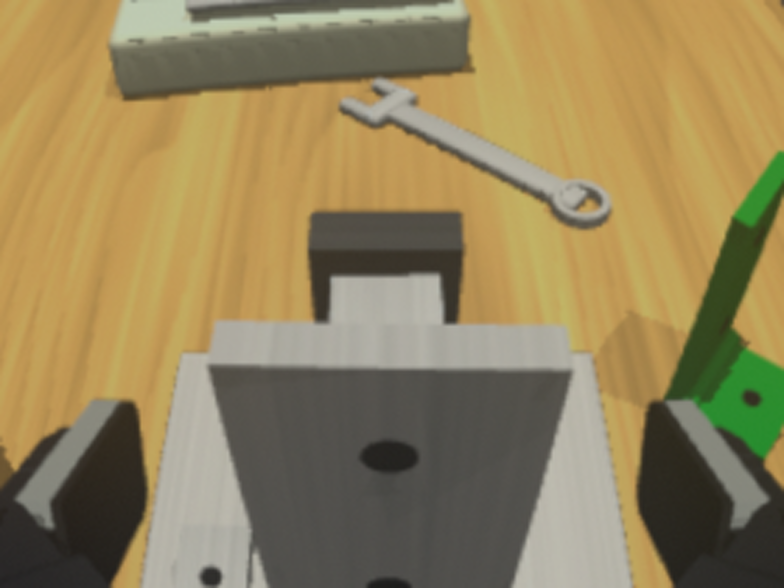

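Request:
{"api": "jog_arm", "payload": {
  "jaw": [0,0.1,0.2,0.3,0.35,0.4,0.5,0.6],
  "linear": [
    [0,0,0],
    [0,0,0],
    [0,0,0],
    [0,0,0],
    [0,0,0],
    [0,0,0],
    [0,0,0],
    [0,0,0]
  ],
  "delta_rot": [
    [0,-0.4,0],
    [0,-0.4,0],
    [0,-0.4,0],
    [0,-0.4,0],
    [0,-0.4,0],
    [0,-0.4,0],
    [0,-0.4,0],
    [0,-0.4,0]
  ]
}}

```text
clock: 2.92
eef_pos: [0.4821, 0.1913, 0.1715]
tool_rot: [0.867, -0.007, 0.005, -0.499]
ft_force: [-3.2, -1.9, 3.5]
grip_width: 0.0487
```

```bash
python3 - <<'E'
from h import *
st()
z=Rt(60).as_matrix()[:,2]
delta(np.array([.4808,.191,.170])+.005*z,Rt(60))
grab('wrist','w3'); crop('w3',180,100,460,310,2.8,'w3c')
E
```

```text
t 2.92 p [0.4821 0.1913 0.1715] z [ 0.015  0.865 -0.502] x [ 1.    -0.017  0.001] j [-0.118  0.45  -0.331  0.96   1.036  1.372] F [-3.2 -1.9  3.5] w 0.0487
lin [-0.0013, 0.0014, 0.0055] rot [0.13, -0.14, -0.0] dist 0.005788216891644318 0.19029902074775634
```

View pics/w3c.png

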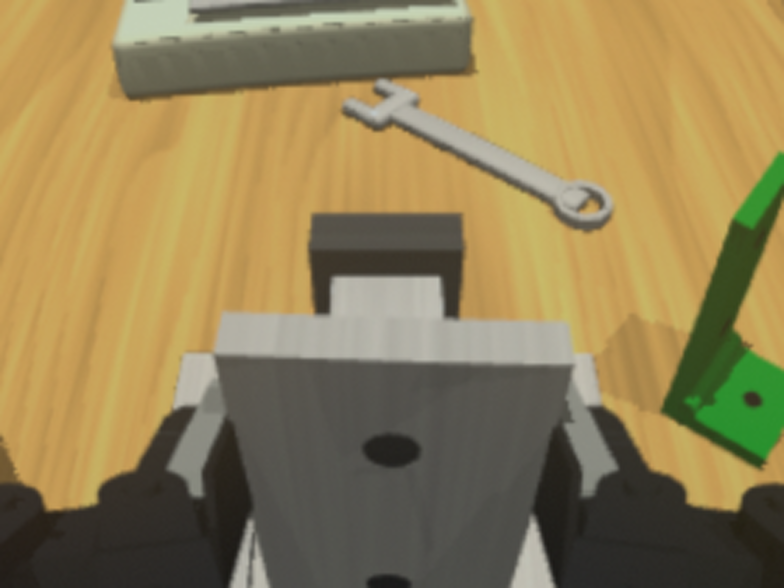

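```bash
python3 - <<'E'
from h import *
crop('w3',240,190,400,310,5,'w3d')
crop('w2',240,190,400,310,5,'w2d')
g=lambda x,y:(180+x/2.8,100+y/2.8)
for n,pts in [('w2',[(213,323),(570,328),(213,366),(570,373)]),('w3',[(220,314),(573,325),(217,356),(573,367)])]:
  for p in pts: print(n,np.round(px(n,*g(*p),fish=True,z=.2)*1000,1), np.round(px(n,*g(*p),fish=True,z=.2)*1000,1))
for x,y in [(260,340),(400,345),(530,350),(260,400),(400,400),(530,400)]:
  print(np.round(px('w2',*g(x,y),fish=True)*1000,1),np.round(px('w3',*g(x,y),fish=True)*1000,1))
E
```

```text
w2 [456.  196.4 200. ] [456.  196.4 200. ]
w2 [506.  194.6 200. ] [506.  194.6 200. ]
w2 [456.9 188.7 200. ] [456.9 188.7 200. ]
w2 [504.7 186.7 200. ] [504.7 186.7 200. ]
w3 [457.3 198.2 200. ] [457.3 198.2 200. ]
w3 [507.5 195.4 200. ] [507.5 195.4 200. ]
w3 [457.8 190.5 200. ] [457.8 190.5 200. ]
w3 [506.3 187.8 200. ] [506.3 187.8 200. ]
[462.7 194.3 198.7] [463.4 194.2 199. ]
[482.1 193.  198.9] [482.9 193.  199.2]
[500.  191.8 198.8] [500.9 192.  198.8]
[462.2 189.9 190.6] [462.4 191.4 188.6]
[482.1 189.1 191.5] [482.9 190.5 189.6]
[500.6 188.5 191.6] [501.7 189.5 190.3]
```

View pics/w3d.png

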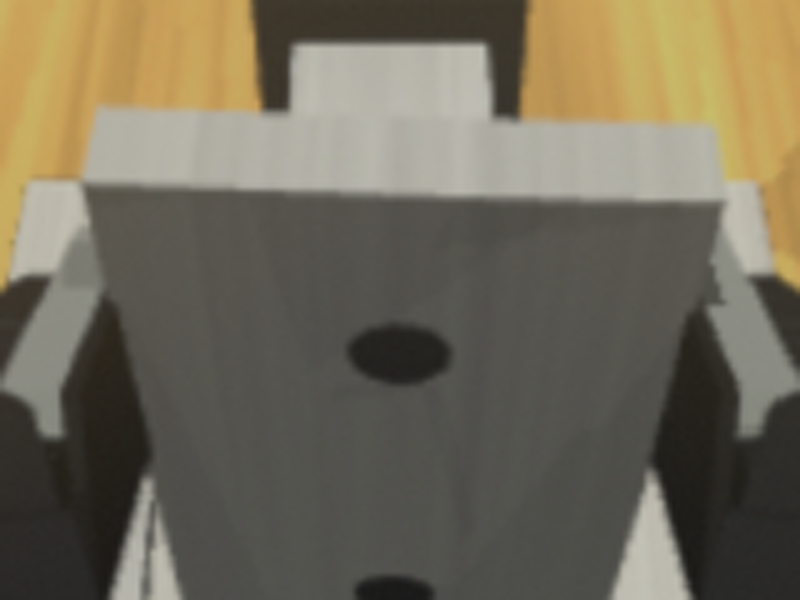

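```bash
cat >> h.py <<'E'
def arc(piv,th,n=8,rows=None):
    o=bot.get_obs(); Rc=R.from_quat(o['tool_rot']); v=Rc.inv().apply(np.array(piv)-o['eef_pos']); v[0]=0
    L=[];
    for i in range(1,n+1):
        a=th*i/n; r=R.from_euler('x',-a,degrees=True); l=v-r.apply(v); L.append([round(float(t),4)+0. for t in l])
    print('v',np.round(v,4),'\n',L,'\n',[[round(-th*i/n,2),0,0] for i in range(1,n+1)])
E
python3 - <<'E'
from h import *
arc([.4818,.1962,.090],15)
E
```

```text
v [0.     0.068  0.0451] 
 [[0.0, -0.0014, 0.0022], [0.0, -0.0028, 0.0045], [0.0, -0.0041, 0.0069], [0.0, -0.0053, 0.0093], [0.0, -0.0064, 0.0117], [0.0, -0.0075, 0.0141], [0.0, -0.0085, 0.0166], [0.0, -0.0094, 0.0191]] 
 [[-1.88, 0, 0], [-3.75, 0, 0], [-5.62, 0, 0], [-7.5, 0, 0], [-9.38, 0, 0], [-11.25, 0, 0], [-13.12, 0, 0], [-15.0, 0, 0]]
```

Request:
{"api": "jog_arm", "payload": {
  "jaw": [0.6,0.6,0.6,0.6,0.6,0.6,0.6,0.6],
  "linear": [
    [0,-0.0014,0.0022],
    [0,-0.0028,0.0045],
    [0,-0.0041,0.0069],
    [0,-0.0053,0.0093],
    [0,-0.0064,0.0117],
    [0,-0.0075,0.0141],
    [0,-0.0085,0.0166],
    [0,-0.0094,0.0191]
  ],
  "delta_rot": [
    [-1.88,0,0],
    [-3.75,0,0],
    [-5.62,0,0],
    [-7.5,0,0],
    [-9.38,0,0],
    [-11.25,0,0],
    [-13.12,0,0],
    [-15,0,0]
  ]
}}

```text
clock: 3.63
eef_pos: [0.4824, 0.2126, 0.1699]
tool_rot: [0.925, -0.008, 0.004, -0.381]
ft_force: [-1.5, -1.7, 0.9]
grip_width: 0.0484
```

```bash
python3 - <<'E'
from h import *
st()
arc([.4818,.1962,.090],15)
grab('scene','s1'); crop('s1',300,120,420,220,6,'s1c')
E
```

```text
t 3.63 p [0.4824 0.2126 0.1699] z [ 0.013  0.704 -0.71 ] x [ 1.    -0.017  0.002] j [ 0.023  0.33  -0.327  0.872  0.78   1.627] F [-1.5 -1.7  0.9] w 0.0484
v [0.     0.0679 0.0451] 
 [[0.0, -0.0014, 0.0022], [0.0, -0.0028, 0.0045], [0.0, -0.0041, 0.0069], [0.0, -0.0053, 0.0092], [0.0, -0.0064, 0.0117], [0.0, -0.0075, 0.0141], [0.0, -0.0085, 0.0166], [0.0, -0.0094, 0.0191]] 
 [[-1.88, 0, 0], [-3.75, 0, 0], [-5.62, 0, 0], [-7.5, 0, 0], [-9.38, 0, 0], [-11.25, 0, 0], [-13.12, 0, 0], [-15.0, 0, 0]]
```

View pics/s1c.png

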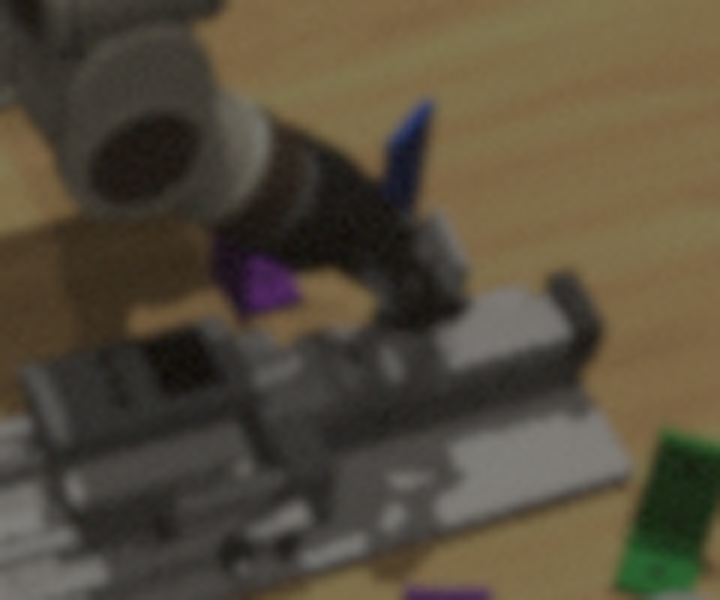

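Request:
{"api": "jog_arm", "payload": {
  "jaw": [0.6,0.6,0.6,0.6,0.6,0.6,0.6,0.6],
  "linear": [
    [0,-0.0014,0.0022],
    [0,-0.0028,0.0045],
    [0,-0.0041,0.0069],
    [0,-0.0053,0.0093],
    [0,-0.0064,0.0117],
    [0,-0.0075,0.0141],
    [0,-0.0085,0.0166],
    [0,-0.0094,0.0191]
  ],
  "delta_rot": [
    [-1.88,0,0],
    [-3.75,0,0],
    [-5.62,0,0],
    [-7.5,0,0],
    [-9.38,0,0],
    [-11.25,0,0],
    [-13.12,0,0],
    [-15,0,0]
  ]
}}

```text
clock: 4.35
eef_pos: [0.4832, 0.2335, 0.1634]
tool_rot: [0.966, -0.007, 0.003, -0.258]
ft_force: [0.0, 1.5, 1.9]
grip_width: 0.0484
```

```bash
python3 - <<'E'
from h import *
st()
arc([.4818,.1962,.090],15)
E
```

```text
t 4.35 p [0.4832 0.2335 0.1634] z [ 0.01   0.499 -0.867] x [ 1.    -0.016  0.003] j [ 0.187  0.29  -0.27   0.893  0.51   1.803] F [0.  1.5 1.9] w 0.0484
v [0.     0.0689 0.045 ] 
 [[0.0, -0.0014, 0.0023], [0.0, -0.0028, 0.0046], [0.0, -0.0041, 0.007], [0.0, -0.0053, 0.0094], [0.0, -0.0064, 0.0118], [0.0, -0.0075, 0.0143], [0.0, -0.0084, 0.0168], [0.0, -0.0093, 0.0194]] 
 [[-1.88, 0, 0], [-3.75, 0, 0], [-5.62, 0, 0], [-7.5, 0, 0], [-9.38, 0, 0], [-11.25, 0, 0], [-13.12, 0, 0], [-15.0, 0, 0]]
```

Request:
{"api": "jog_arm", "payload": {
  "jaw": [0.6,0.6,0.6,0.6,0.6,0.6,0.6,0.6],
  "linear": [
    [0,-0.0013,0.0023],
    [0,-0.0026,0.0046],
    [0,-0.0038,0.007],
    [0,-0.005,0.0093],
    [0,-0.006,0.0117],
    [0,-0.007,0.0142],
    [0,-0.008,0.0166],
    [0,-0.009,0.0192]
  ],
  "delta_rot": [
    [-1.88,0,0],
    [-3.75,0,0],
    [-5.62,0,0],
    [-7.5,0,0],
    [-9.38,0,0],
    [-11.25,0,0],
    [-13.12,0,0],
    [-15,0,0]
  ]
}}

```text
clock: 5.02
eef_pos: [0.4836, 0.2515, 0.1515]
tool_rot: [0.991, -0.008, 0.002, -0.13]
ft_force: [-0.8, 2.7, 3.1]
grip_width: 0.0487
```

```bash
python3 - <<'E'
from h import *
st()
arc([.4818,.1962,.090],15)
grab('wrist','w4'); crop('w4',180,100,460,310,2.8,'w4c')
E
```

```text
t 5.02 p [0.4836 0.2515 0.1515] z [ 0.007  0.259 -0.966] x [ 1.    -0.016  0.003] j [ 0.353  0.321 -0.176  0.975  0.243  1.951] F [-0.8  2.7  3.1] w 0.0487
v [0.     0.0694 0.0451] 
 [[0.0, -0.0014, 0.0023], [0.0, -0.0028, 0.0046], [0.0, -0.0041, 0.007], [0.0, -0.0053, 0.0094], [0.0, -0.0064, 0.0119], [0.0, -0.0075, 0.0144], [0.0, -0.0084, 0.0169], [0.0, -0.0093, 0.0195]] 
 [[-1.88, 0, 0], [-3.75, 0, 0], [-5.62, 0, 0], [-7.5, 0, 0], [-9.38, 0, 0], [-11.25, 0, 0], [-13.12, 0, 0], [-15.0, 0, 0]]
```

View pics/w4c.png

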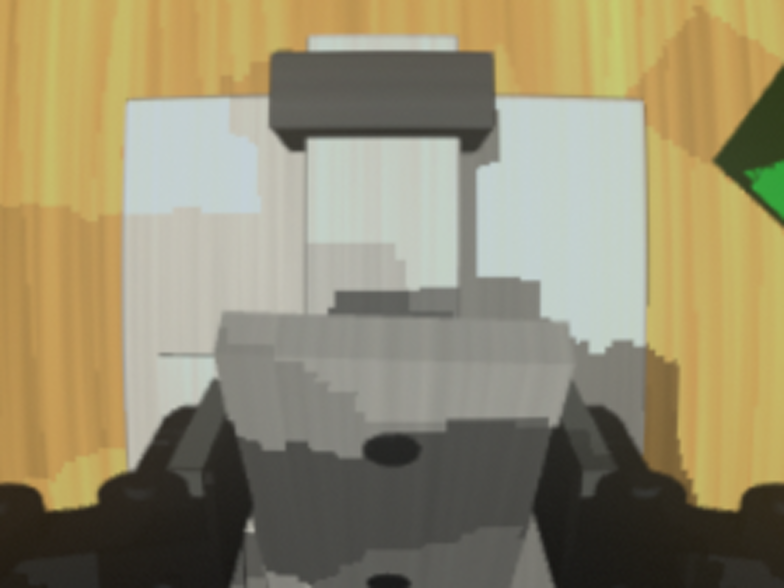

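Request:
{"api": "jog_arm", "payload": {
  "jaw": [0.6,0.6,0.6,0.6,0.6,0.6,0.6,0.6],
  "linear": [
    [-0.0001,-0.0013,0.0023],
    [-0.0002,-0.0026,0.0046],
    [-0.0003,-0.0038,0.007],
    [-0.0005,-0.005,0.0094],
    [-0.0006,-0.006,0.0119],
    [-0.0007,-0.007,0.0144],
    [-0.0008,-0.008,0.0169],
    [-0.001,-0.009,0.0195]
  ],
  "delta_rot": [
    [-1.88,0,0],
    [-3.75,0,0],
    [-5.62,0,0],
    [-7.5,0,0],
    [-9.38,0,0],
    [-11.25,0,0],
    [-13.12,0,0],
    [-15,0,0]
  ]
}}

```text
clock: 5.73
eef_pos: [0.4839, 0.266, 0.1354]
tool_rot: [1.0, -0.008, 0.002, -0.001]
ft_force: [1.7, 4.8, 4.1]
grip_width: 0.0482
```

```bash
python3 - <<'E'
from h import *
st()
arc([.4818,.1962,.090],15)
E
```

```text
t 5.73 p [0.4839 0.266  0.1354] z [ 0.005  0.002 -1.   ] x [ 1.    -0.016  0.005] j [ 5.030e-01  4.120e-01 -5.700e-02  1.097e+00 -1.000e-03  2.089e+00] F [1.7 4.8 4.1] w 0.0482
v [0.     0.0699 0.0453] 
 [[0.0, -0.0014, 0.0023], [0.0, -0.0028, 0.0047], [0.0, -0.0041, 0.0071], [0.0, -0.0053, 0.0095], [0.0, -0.0064, 0.012], [0.0, -0.0075, 0.0145], [0.0, -0.0085, 0.0171], [0.0, -0.0093, 0.0196]] 
 [[-1.88, 0, 0], [-3.75, 0, 0], [-5.62, 0, 0], [-7.5, 0, 0], [-9.38, 0, 0], [-11.25, 0, 0], [-13.12, 0, 0], [-15.0, 0, 0]]
```

Request:
{"api": "jog_arm", "payload": {
  "jaw": [0.6,0.6,0.6,0.6,0.6,0.6,0.6,0.6],
  "linear": [
    [-0.0001,-0.0014,0.0023],
    [-0.0002,-0.0027,0.0046],
    [-0.0003,-0.004,0.007],
    [-0.0005,-0.0052,0.0094],
    [-0.0006,-0.0063,0.0119],
    [-0.0007,-0.0073,0.0144],
    [-0.0008,-0.0083,0.0169],
    [-0.001,-0.0092,0.0195]
  ],
  "delta_rot": [
    [-1.88,0,0],
    [-3.75,0,0],
    [-5.62,0,0],
    [-7.5,0,0],
    [-9.38,0,0],
    [-11.25,0.1,0],
    [-13.12,0.2,0],
    [-15,0.3,0]
  ]
}}

```text
clock: 6.4
eef_pos: [0.4839, 0.2757, 0.1159]
tool_rot: [0.992, -0.008, 0.005, 0.129]
ft_force: [2.0, 6.0, 5.0]
grip_width: 0.0485
```

```bash
python3 - <<'E'
from h import *
st()
arc([.4818,.1962,.090],11)
grab('wrist','w5'); crop('w5',180,50,460,310,2.3,'w5c')
grab('scene','s2'); crop('s2',300,120,420,220,6,'s2c')
E
```

```text
t 6.4 p [0.4839 0.2757 0.1159] z [ 0.007 -0.256 -0.967] x [ 1.    -0.015  0.012] j [ 0.627  0.547  0.081  1.253 -0.214  2.23 ] F [2. 6. 5.] w 0.0485
v [0.     0.0702 0.0454] 
 [[0.0, -0.0011, 0.0017], [0.0, -0.0021, 0.0034], [0.0, -0.0031, 0.0052], [0.0, -0.004, 0.0069], [0.0, -0.0049, 0.0087], [0.0, -0.0058, 0.0105], [0.0, -0.0066, 0.0124], [0.0, -0.0074, 0.0142]] 
 [[-1.38, 0, 0], [-2.75, 0, 0], [-4.12, 0, 0], [-5.5, 0, 0], [-6.88, 0, 0], [-8.25, 0, 0], [-9.62, 0, 0], [-11.0, 0, 0]]
```

View pics/w5c.png

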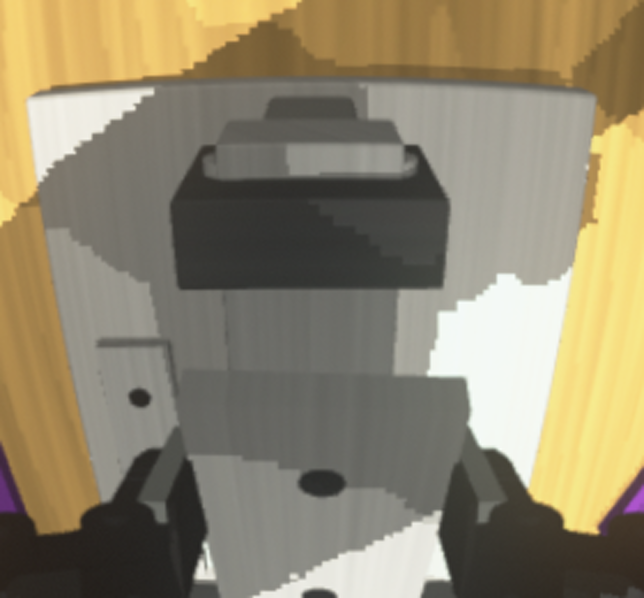

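View pics/s2c.png

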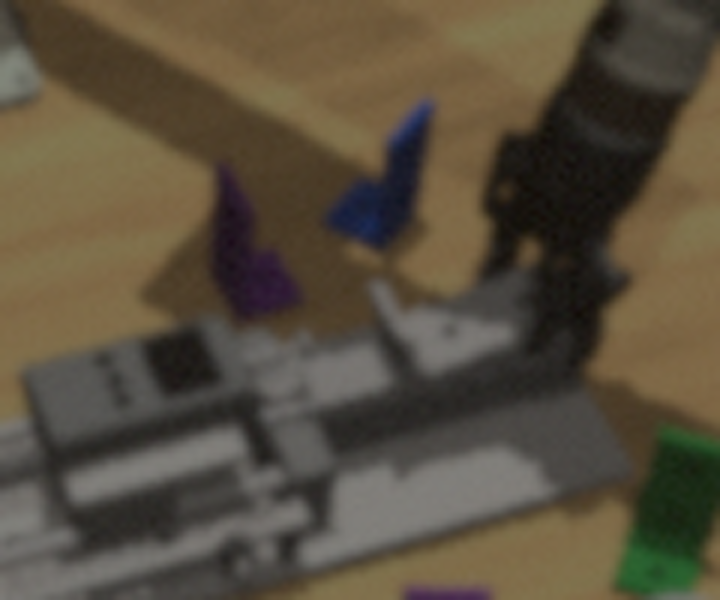

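```bash
cat >> h.py <<'E'
def plane(n,u0,u1,v0,v1,fish=True):
    pts=[]
    for v in range(v0,v1,2):
        for u in range(u0,u1,2): pts.append(px(n,u,v,fish=fish,r=0))
    p=np.array(pts); 
    for _ in range(4):
        c=p.mean(0); n_=np.linalg.svd(p-c)[2][2]; n_*=np.sign(n_[2]) or 1; e=(p-c)@n_; p=p[abs(e)<max(2*e.std(),.0008)]
    print('c',np.round(c*1000,1),'n',np.round(n_,4),'std',round(e.std()*1000,2),len(p)); return c,n_
E
python3 - <<'E'
from h import *
q=(180,50); g=lambda x,y:(int(180+x/2.3),int(50+y/2.3))
a=g(215,410);b=g(430,540); print(a,b)
plane('w5',a[0],b[0],a[1],b[1])
a=g(235,300);b=g(380,360); plane('w5',a[0],b[0],a[1],b[1])
a=g(190,215);b=g(430,280); plane('w5',a[0],b[0],a[1],b[1])
E
```

```text
(273, 228) (366, 284)
c [483.4 284.6 118.2] n [-0.0443 -0.2351  0.971 ] std 0.34 1275
c [481.1 299.9  89. ] n [-2.3e-03 -6.0e-04  1.0e+00] std 0.49 387
c [481.9 323.8 101. ] n [-0.0026 -0.0104  0.9999] std 0.49 658
```

Request:
{"api": "jog_arm", "payload": {
  "jaw": [0.6,0.6,0.6,0.6,0.6,0.6,0.6,0.6],
  "linear": [
    [-0.0002,-0.0011,0.0017],
    [-0.0004,-0.0021,0.0034],
    [-0.0006,-0.0031,0.0052],
    [-0.0008,-0.004,0.0069],
    [-0.001,-0.0049,0.0085],
    [-0.0012,-0.0058,0.0101],
    [-0.0014,-0.0065,0.0117],
    [-0.0014,-0.0068,0.0123]
  ],
  "delta_rot": [
    [-1.38,-0.25,-0.15],
    [-2.75,-0.5,-0.3],
    [-4.1,-0.75,-0.45],
    [-5.5,-1,-0.6],
    [-6.9,-1.25,-0.75],
    [-8.2,-1.5,-0.9],
    [-9.4,-1.75,-1.05],
    [-10,-2,-1.15]
  ]
}}

```text
clock: 7.17
eef_pos: [0.4828, 0.278, 0.1013]
tool_rot: [0.976, -0.0, -0.015, 0.217]
ft_force: [4.6, 3.9, 3.9]
grip_width: 0.0484
```

```bash
python3 - <<'E'
from h import *
st()
grab('wrist','w6'); crop('w6',180,50,460,310,2.3,'w6c')
g=lambda x,y:(int(180+x/2.3),int(50+y/2.3))
a=g(215,410);b=g(430,540)
plane('w6',a[0],b[0],a[1],b[1])
a=g(235,325);b=g(380,360); plane('w6',a[0],b[0],a[1],b[1])
E
```

```text
t 7.17 p [0.4828 0.278  0.1013] z [-0.029 -0.423 -0.906] x [ 1.    -0.007 -0.028] j [ 0.683  0.679  0.217  1.417 -0.315  2.304] F [4.6 3.9 3.9] w 0.0484
c [482.2 287.3 102. ] n [-0.0032 -0.055   0.9985] std 0.35 1249
c [480.5 319.5 101.1] n [ 0.0081 -0.0431  0.999 ] std 0.37 227
```

View pics/w6c.png

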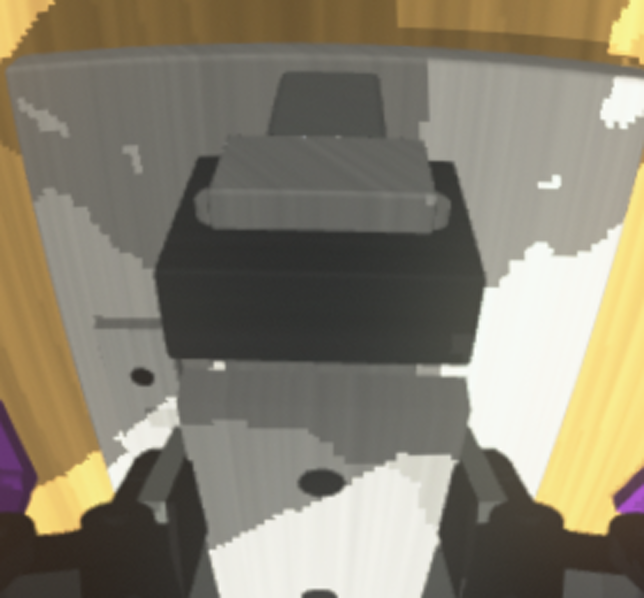

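Request:
{"api": "jog_arm", "payload": {
  "jaw": [0.6,0.6,0.6,0.6,0.6,0.6,0.6,0.6],
  "linear": [
    [0,-0.0004,0.0006],
    [0,-0.0008,0.0012],
    [0,-0.0012,0.0018],
    [0,-0.0016,0.0023],
    [0,-0.002,0.0029],
    [0,-0.0024,0.0035],
    [0,-0.0024,0.0035],
    [0,-0.0024,0.0035]
  ],
  "delta_rot": [
    [-0.5,0,0],
    [-1,0,0],
    [-1.6,0,0],
    [-2.1,0,0],
    [-2.6,0,0],
    [-3.1,0,0],
    [-3.1,0,0],
    [-3.1,0,0]
  ]
}}

```text
clock: 7.88
eef_pos: [0.4825, 0.2783, 0.0972]
tool_rot: [0.97, -0.0, -0.015, 0.243]
ft_force: [3.1, 4.4, 3.5]
grip_width: 0.0488
```

```bash
python3 - <<'E'
from h import *
st()
grab('wrist','w7'); crop('w7',180,50,460,310,2.3,'w7c')
g=lambda x,y:(int(180+x/2.3),int(50+y/2.3))
a=g(215,410);b=g(430,540)
plane('w7',a[0],b[0],a[1],b[1])
grab('scene','s3'); crop('s3',300,120,420,220,6,'s3c')
E
```

```text
t 7.88 p [0.4825 0.2783 0.0972] z [-0.029 -0.471 -0.882] x [ 1.    -0.008 -0.028] j [ 0.7    0.714  0.249  1.459 -0.349  2.334] F [3.1 4.4 3.5] w 0.0488
c [481.8 287.5  97.5] n [-0.0035 -0.0047  1.    ] std 0.34 1267
```

View pics/w7c.png

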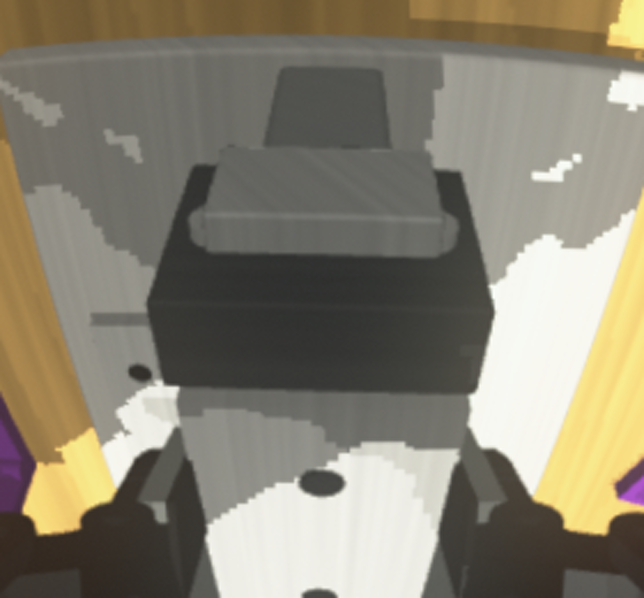

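View pics/s3c.png

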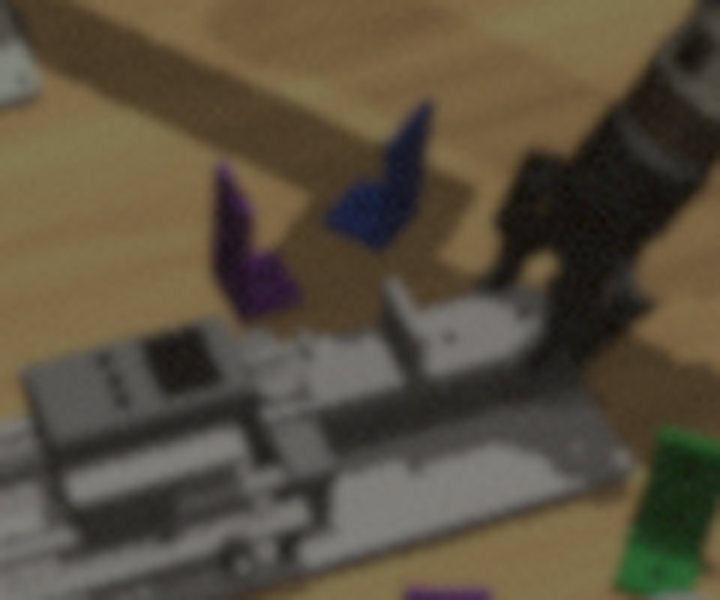

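```bash
python3 - <<'E'
from h import *
crop('w7',230,190,410,300,4.4,'w7d')
g=lambda x,y:(180+x/2.3,50+y/2.3)
P=lambda x,y,z:np.round(px('w7',*g(x,y),fish=True,z=z)*1000,1)
print('leg',P(179,400,.0975),P(470,400,.0975),'stop',P(163,386,.102),P(480,392,.102))
print('stop top plane'); a=g(170,315);b=g(460,380);plane('w7',int(a[0]),int(b[0]),int(a[1]),int(b[1]))
q=load('s3'); 
E
```

```text
leg [458.4 308.1  97.5] [507.2 309.2  97.5] stop [457.9 316.4 102. ] [507.2 316.1 102. ]
stop top plane
c [481.5 324.7 101.1] n [-6.0e-04 -9.3e-03  1.0e+00] std 0.37 887
```

View pics/w7d.png

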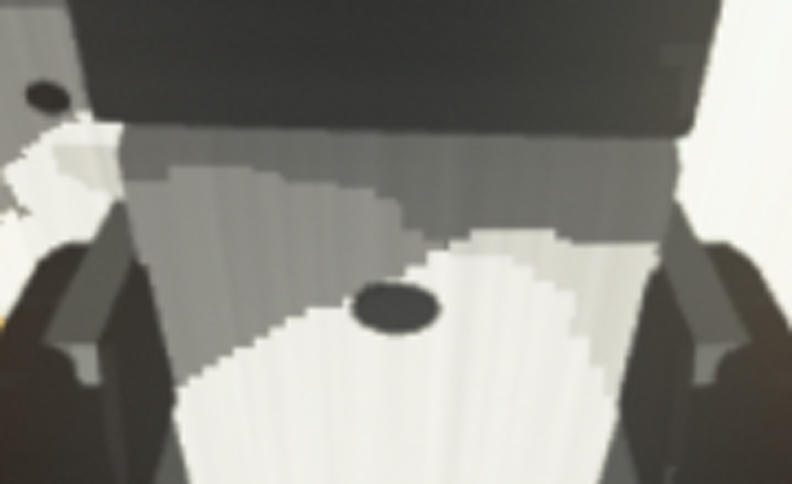

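```bash
python3 - <<'E'
from h import *
for n in ['w7']:
  for u in [275,320,365]:
    print(u,[tuple(np.round(px(n,u,v,fish=True,r=0)[1:]*1000,1)) for v in range(176,236,3)])
n='w4'
for u in [316]:
    print(u,[(v,*np.round(px(n,u,v,fish=True,r=0)[1:]*1000,1)) for v in range(116,160,2)])
n='top0'
for v in [226,230,234]:
    print(v,[(u,*np.round(px(n,u,v,r=0)[1:]*1000,1)) for u in range(202,218,1)])
E
```

```text
275 [(np.float64(332.2), np.float64(97.5)), (np.float64(332.5), np.float64(99.4)), (np.float64(332.3), np.float64(100.7)), (np.float64(331.7), np.float64(101.4)), (np.float64(329.3), np.float64(100.2)), (np.float64(328.1), np.float64(100.3)), (np.float64(327.2), np.float64(100.9)), (np.float64(325.8), np.float64(100.9)), (np.float64(324.0), np.float64(100.5)), (np.float64(323.1), np.float64(101.0)), (np.float64(320.8), np.float64(100.1)), (np.float64(320.7), np.float64(101.5)), (np.float64(318.4), np.float64(100.7)), (np.float64(317.8), np.float64(101.6)), (np.float64(307.7), np.float64(93.8)), (np.float64(307.3), np.float64(95.0)), (np.float64(307.6), np.float64(96.9)), (np.float64(306.4), np.float64(97.4)), (np.float64(305.0), np.float64(97.7)), (np.float64(302.9), np.float64(97.5))]
320 [(np.float64(332.5), np.float64(97.7)), (np.float64(333.3), np.float64(100.1)), (np.float64(332.3), np.float64(100.4)), (np.float64(331.2), np.float64(100.7)), (np.float64(330.6), np.float64(101.4)), (np.float64(329.0), np.float64(101.1)), (np.float64(326.7), np.float64(100.0)), (np.float64(326.3),
[... 3714 characters left out ...]
np.float64(367.4), np.float64(0.4)), (203, np.float64(338.0), np.float64(87.8)), (204, np.float64(330.7), np.float64(102.1)), (205, np.float64(327.0), np.float64(104.3)), (206, np.float64(326.0), np.float64(97.8)), (207, np.float64(322.0), np.float64(101.1)), (208, np.float64(318.1), np.float64(104.3)), (209, np.float64(316.9), np.float64(98.3)), (210, np.float64(315.6), np.float64(92.4)), (211, np.float64(312.2), np.float64(93.8)), (212, np.float64(310.4), np.float64(89.5)), (213, np.float64(306.7), np.float64(91.8)), (214, np.float64(304.7), np.float64(88.3)), (215, np.float64(302.2), np.float64(86.4)), (216, np.float64(299.2), np.float64(86.4)), (217, np.float64(294.9), np.float64(91.3))]
```

Request:
{"api": "jog_arm", "payload": {
  "jaw": [0.6,0.6,0.6,0.6,0.6,0.6,0.6,0.6],
  "linear": [
    [0,-0.0008,-0.0004],
    [0,-0.0016,-0.0009],
    [0,-0.0024,-0.0013],
    [0,-0.0032,-0.0017],
    [0,-0.004,-0.0021],
    [0,-0.0048,-0.0026],
    [0,-0.0054,-0.0029],
    [0,-0.0054,-0.0029]
  ],
  "delta_rot": [
    [0,0,0],
    [0,0,0],
    [0,0,0],
    [0,0,0],
    [0,0,0],
    [0,0,0],
    [0,0,0],
    [0,0,0]
  ]
}}

```text
clock: 8.65
eef_pos: [0.4808, 0.2804, 0.0969]
tool_rot: [0.969, -0.001, -0.017, 0.246]
ft_force: [1.6, -5.2, 4.4]
grip_width: 0.0485
```

```bash
python3 - <<'E'
from h import *
st()
grab('wrist','w8')
plane('w8',273,366,228,284)
for u in [275,320,365]:
    print(u,[tuple(np.round(px('w8',u,v,fish=True,r=0)[1:]*1000,1)) for v in range(200,236,2)])
E
```

```text
t 8.65 p [0.4808 0.2804 0.0969] z [-0.034 -0.478 -0.878] x [ 0.999 -0.01  -0.033] j [ 0.705  0.723  0.26   1.473 -0.349  2.342] F [ 1.6 -5.2  4.4] w 0.0485
c [480.3 289.8  97.2] n [ 0.0017 -0.0024  1.    ] std 0.34 1260
275 [(np.float64(327.6), np.float64(101.3)), (np.float64(326.7), np.float64(101.3)), (np.float64(325.8), np.float64(101.4)), (np.float64(323.6), np.float64(100.2)), (np.float64(324.0), np.float64(101.5)), (np.float64(323.1), np.float64(101.7)), (np.float64(322.4), np.float64(101.9)), (np.float64(321.4), np.float64(102.0)), (np.float64(318.8), np.float64(100.5)), (np.float64(318.1), np.float64(100.9)), (np.float64(316.8), np.float64(100.6)), (np.float64(316.1), np.float64(100.9)), (np.float64(309.6), np.float64(96.3)), (np.float64(310.4), np.float64(98.0)), (np.float64(308.0), np.float64(97.0)), (np.float64(308.0), np.float64(98.0)), (np.float64(306.0), np.float64(97.4)), (np.float64(304.8), np.float64(97.4))]
320 [(np.float64(327.5), np.float64(100.8)), (np.float64(327.1), np.float64(101.4)), (np.float64(325.7), np.float64(101.0)), (np.float64(324.5), np.float64(100.7
[... 579 characters left out ...]
.3), np.float64(101.4)), (np.float64(327.9), np.float64(101.9)), (np.float64(326.2), np.float64(101.1)), (np.float64(325.1), np.float64(101.0)), (np.float64(324.5), np.float64(101.3)), (np.float64(323.7), np.float64(101.5)), (np.float64(321.9), np.float64(100.8)), (np.float64(321.3), np.float64(101.2)), (np.float64(319.6), np.float64(100.5)), (np.float64(318.5), np.float64(100.5)), (np.float64(317.7), np.float64(100.7)), (np.float64(317.1), np.float64(101.1)), (np.float64(315.9), np.float64(101.0)), (np.float64(314.7), np.float64(101.0)), (np.float64(308.2), np.float64(96.3)), (np.float64(308.2), np.float64(97.3)), (np.float64(306.8), np.float64(97.2)), (np.float64(305.5), np.float64(97.1))]
```

Request:
{"api": "jog_arm", "payload": {
  "jaw": [0.6,0.6,0.6,0.6,0.6,0.6,0.6,0.6],
  "linear": [
    [0.0002,-0.0008,-0.0004],
    [0.0004,-0.0016,-0.0009],
    [0.0006,-0.0024,-0.0013],
    [0.0008,-0.0028,-0.0015],
    [0.001,-0.0028,-0.0015],
    [0.0012,-0.0028,-0.0015],
    [0.0014,-0.0028,-0.0015],
    [0.0014,-0.0028,-0.0015]
  ],
  "delta_rot": [
    [0,0,0],
    [0,0,0],
    [0,0,0],
    [0,0,0],
    [0,0,0],
    [0,0,0],
    [0,0,0],
    [0,0,0]
  ]
}}

```text
clock: 9.37
eef_pos: [0.4808, 0.2827, 0.097]
tool_rot: [0.969, -0.001, -0.019, 0.247]
ft_force: [-1.5, -5.9, 6.0]
grip_width: 0.0486
```

```bash
python3 - <<'E'
from h import *
st()
grab('wrist','w9')
plane('w9',273,366,228,284)
for u in [275,320,365]:
    print(u,[tuple(np.round(px('w9',u,v,fish=True,r=0)[1:]*1000,1)) for v in range(216,236,2)])
E
```

```text
t 9.37 p [0.4808 0.2827 0.097 ] z [-0.037 -0.479 -0.877] x [ 0.999 -0.011 -0.036] j [ 0.707  0.729  0.27   1.482 -0.347  2.345] F [-1.5 -5.9  6. ] w 0.0486
c [480.1 291.6  97.2] n [5.4e-03 1.0e-04 1.0e+00] std 0.35 1235
275 [(np.float64(322.6), np.float64(101.8)), (np.float64(320.3), np.float64(100.7)), (np.float64(318.9), np.float64(100.4)), (np.float64(319.4), np.float64(101.8)), (np.float64(317.2), np.float64(100.9)), (np.float64(316.7), np.float64(101.4)), (np.float64(311.2), np.float64(97.8)), (np.float64(309.9), np.float64(97.6)), (np.float64(308.3), np.float64(97.3)), (np.float64(306.8), np.float64(97.2))]
320 [(np.float64(323.0), np.float64(101.7)), (np.float64(321.2), np.float64(101.1)), (np.float64(320.4), np.float64(101.2)), (np.float64(319.1), np.float64(101.1)), (np.float64(317.5), np.float64(100.7)), (np.float64(317.0), np.float64(101.1)), (np.float64(315.6), np.float64(100.9)), (np.float64(309.7), np.float64(96.9)), (np.float64(308.0), np.float64(96.5)), (np.float64(307.2), np.float64(96.9))]
365 [(np.float64(322.4), np.float64(100.9)), (np.float64(321.1), np.float64(100.6)), (np.float64(319.6), np.float64(100.2)), (np.float64(319.2), np.float64(100.9)), (np.float64(318.3), np.float64(101.0)), (np.float64(317.5), np.float64(101.2)), (np.float64(316.5), np.float64(101.4)), (np.float64(309.8), np.float64(96.6)), (np.float64(309.1), np.float64(97.1)), (np.float64(307.4), np.float64(96.8))]
```

Request:
{"api": "jog_arm", "payload": {
  "jaw": [0.6,0.6,0.6,0.6,0.6,0.6,0.6,0.6],
  "linear": [
    [0.0002,-0.0006,-0.0006],
    [0.0004,-0.0012,-0.0009],
    [0.0006,-0.0018,-0.0013],
    [0.0009,-0.0024,-0.0016],
    [0.0012,-0.0028,-0.0018],
    [0.0015,-0.0028,-0.0018],
    [0.0015,-0.0028,-0.0018],
    [0.0015,-0.0028,-0.0018]
  ],
  "delta_rot": [
    [0,0.2,0],
    [0,0.4,0],
    [0,0.5,0],
    [0,0.5,0],
    [0,0.5,0],
    [0,0.5,0],
    [0,0.5,0],
    [0,0.5,0]
  ]
}}

```text
clock: 10.08
eef_pos: [0.4813, 0.2856, 0.0969]
tool_rot: [0.969, 0.001, -0.016, 0.248]
ft_force: [-3.8, -7.9, 5.4]
grip_width: 0.0485
```

```bash
python3 - <<'E'
from h import *
st()
grab('wrist','w10')
plane('w10',273,366,228,284)
for u in [275,320,365]:
    print(u,[tuple(np.round(px('w10',u,v,fish=True,r=0)[1:]*1000,1)) for v in range(216,236,2)])
E
```

```text
t 10.08 p [0.4813 0.2856 0.0969] z [-0.03  -0.48  -0.877] x [ 0.999 -0.007 -0.031] j [ 0.712  0.73   0.273  1.48  -0.351  2.347] F [-3.8 -7.9  5.4] w 0.0485
c [480.6 292.6  97.1] n [ 8.e-04 -6.e-04  1.e+00] std 0.39 1105
275 [(np.float64(323.9), np.float64(100.3)), (np.float64(323.6), np.float64(101.0)), (np.float64(322.6), np.float64(101.0)), (np.float64(322.0), np.float64(101.5)), (np.float64(320.3), np.float64(101.0)), (np.float64(318.8), np.float64(100.7)), (np.float64(317.4), np.float64(100.4)), (np.float64(316.3), np.float64(100.5)), (np.float64(315.9), np.float64(101.1)), (np.float64(310.4), np.float64(97.6))]
320 [(np.float64(324.9), np.float64(100.7)), (np.float64(324.4), np.float64(101.3)), (np.float64(323.1), np.float64(101.0)), (np.float64(321.2), np.float64(100.3)), (np.float64(320.6), np.float64(100.7)), (np.float64(320.0), np.float64(101.1)), (np.float64(318.0), np.float64(100.4)), (np.float64(315.8), np.float64(99.5)), (np.float64(316.6), np.float64(101.2)), (np.float64(314.4), np.float64(100.3))]
365 [(np.float64(325.4), np.float64(100.9)), (np.float64(325.0), np.float64(101.5)), (np.float64(324.3), np.float64(101.8)), (np.float64(323.0), np.float64(101.6)), (np.float64(321.6), np.float64(101.3)), (np.float64(320.9), np.float64(101.7)), (np.float64(320.0), np.float64(101.8)), (np.float64(318.1), np.float64(101.2)), (np.float64(317.2), np.float64(101.4)), (np.float64(316.4), np.float64(101.7))]
```

Request:
{"api": "jog_arm", "payload": {
  "jaw": [0.6,0.6,0.6,0.6,0.6,0.6,0.6,0.6],
  "linear": [
    [0,-0.0004,-0.0002],
    [0,-0.0008,-0.0004],
    [0,-0.0012,-0.0006],
    [0,-0.0016,-0.0008],
    [0,-0.002,-0.0011],
    [0,-0.002,-0.0011],
    [0,-0.002,-0.0011],
    [0,-0.002,-0.0011]
  ],
  "delta_rot": [
    [0,0,0],
    [0,0,0],
    [0,0,0],
    [0,0,0],
    [0,0,0],
    [0,0,0],
    [0,0,0],
    [0,0,0]
  ]
}}

```text
clock: 10.8
eef_pos: [0.4813, 0.2856, 0.0968]
tool_rot: [0.968, 0.001, -0.016, 0.25]
ft_force: [-2.9, -13.1, 5.5]
grip_width: 0.0484
```

```bash
python3 - <<'E'
from h import *
st()
grab('wrist','w11'); crop('w11',230,150,410,300,4,'w11c')
E
```

```text
t 10.8 p [0.4813 0.2856 0.0968] z [-0.031 -0.484 -0.875] x [ 0.999 -0.007 -0.032] j [ 0.713  0.734  0.277  1.486 -0.353  2.35 ] F [ -2.9 -13.1   5.5] w 0.0484
```

View pics/w11c.png

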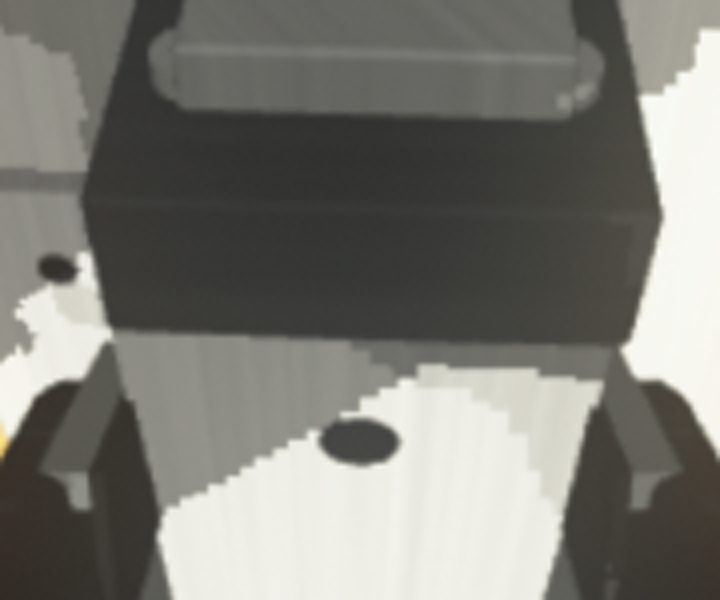

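Request:
{"api": "jog_arm", "payload": {
  "jaw": [0.6,0.5,0.42,0.36,0.3,0.2,0.1,0],
  "linear": [
    [0,0.001,0.0006],
    [0,0.001,0.0006],
    [0,0.001,0.0006],
    [0,0.001,0.0006],
    [0,0.001,0.0006],
    [0,0.001,0.0006],
    [0,0.001,0.0006],
    [0,0.001,0.0006]
  ],
  "delta_rot": [
    [0,0,0],
    [0,0,0],
    [0,0,0],
    [0,0,0],
    [0,0,0],
    [0,0,0],
    [0,0,0],
    [0,0,0]
  ]
}}

```text
clock: 11.52
eef_pos: [0.4834, 0.291, 0.0967]
tool_rot: [0.97, 0.001, -0.013, 0.244]
ft_force: [0.4, 0.3, 0.4]
grip_width: 0.0849
```

```bash
python3 - <<'E'
from h import *
st()
grab('wrist','w12'); crop('w12',180,50,460,310,2.3,'w12c')
E
```

```text
t 11.52 p [0.4834 0.291  0.0967] z [-0.024 -0.473 -0.881] x [ 1.    -0.005 -0.025] j [ 0.716  0.732  0.28   1.476 -0.348  2.349] F [0.4 0.3 0.4] w 0.0849
```

View pics/w12c.png

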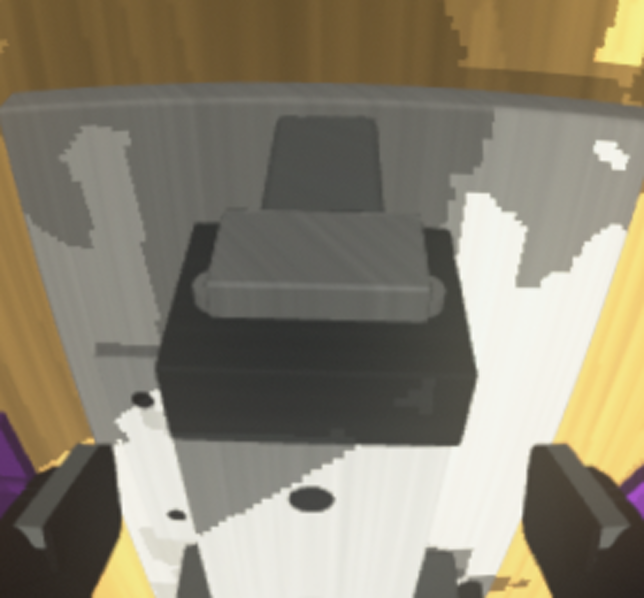

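Request:
{"api": "jog_arm", "payload": {
  "jaw": [0,0,0,0,0,0,0,0],
  "linear": [
    [0,0,-0.01],
    [0,0,-0.025],
    [0,0,-0.05],
    [0,0,-0.075],
    [0,0.01,-0.1],
    [0,0.03,-0.12],
    [0,0.05,-0.14],
    [0,0.07,-0.16]
  ],
  "delta_rot": [
    [0,0,0],
    [0,0,0],
    [0,0,0],
    [4,0,0],
    [10,0,0],
    [16,0,0],
    [22,0.5,0],
    [28,1,0]
  ]
}}

```text
clock: 12.23
eef_pos: [0.4879, 0.3053, 0.273]
tool_rot: [1.0, 0.0, -0.003, -0.001]
ft_force: [0.9, -0.8, 0.0]
grip_width: 0.0856
```

```bash
python3 - <<'E'
from h import *
st()
grab('wrist','w13'); crop('w13',160,100,480,360,2.4,'w13c')
E
```

```text
t 12.23 p [0.4879 0.3053 0.273 ] z [-0.005  0.002 -1.   ] x [ 1.     0.001 -0.005] j [0.557 0.389 0.276 1.461 0.005 2.127] F [ 0.9 -0.8  0. ] w 0.0856
```

View pics/w13c.png

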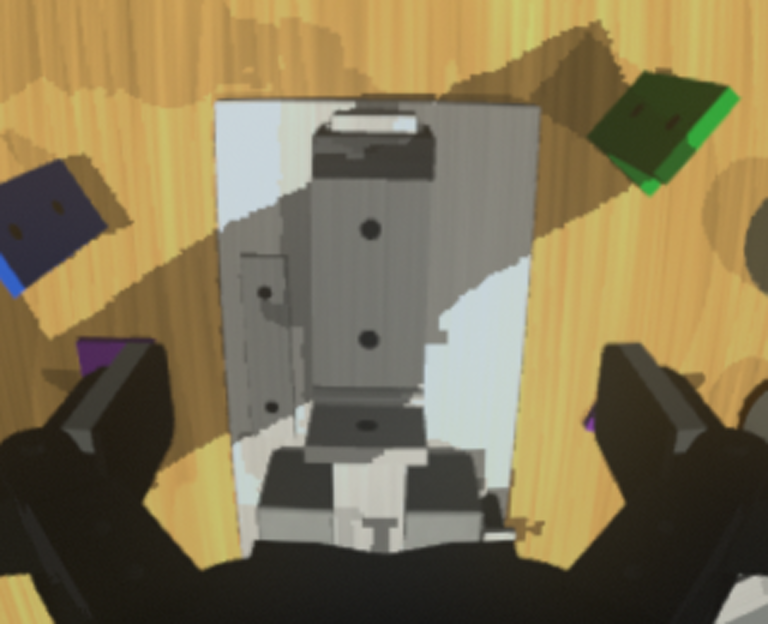

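```bash
python3 - <<'E'
from h import *
crop('w13',270,140,370,250,7.2,'w13d'); crop('w13',250,215,390,335,5.6,'w13e')
im=cv2.imread('pics/w13d.png')[:600]; cv2.imwrite('pics/w13d.png',cv2.convertScaleAbs(im,alpha=1.5))
E
```

```text
(no output)
```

View pics/w13d.png

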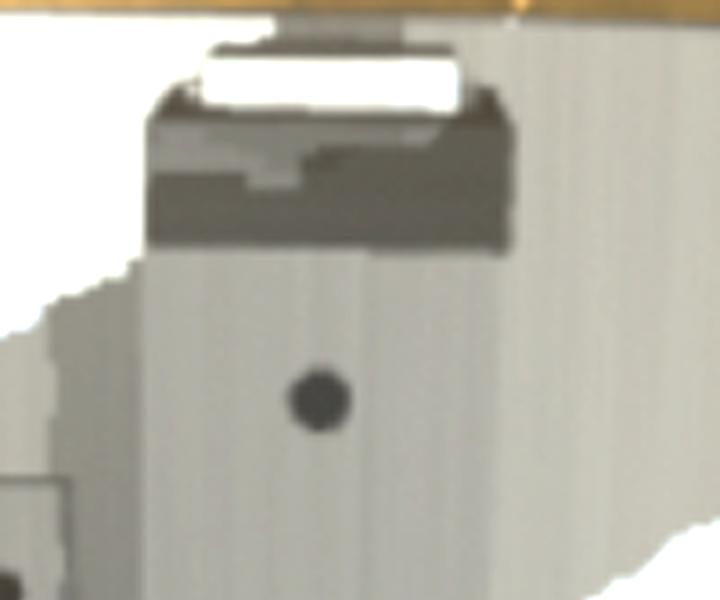

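View pics/w13e.png

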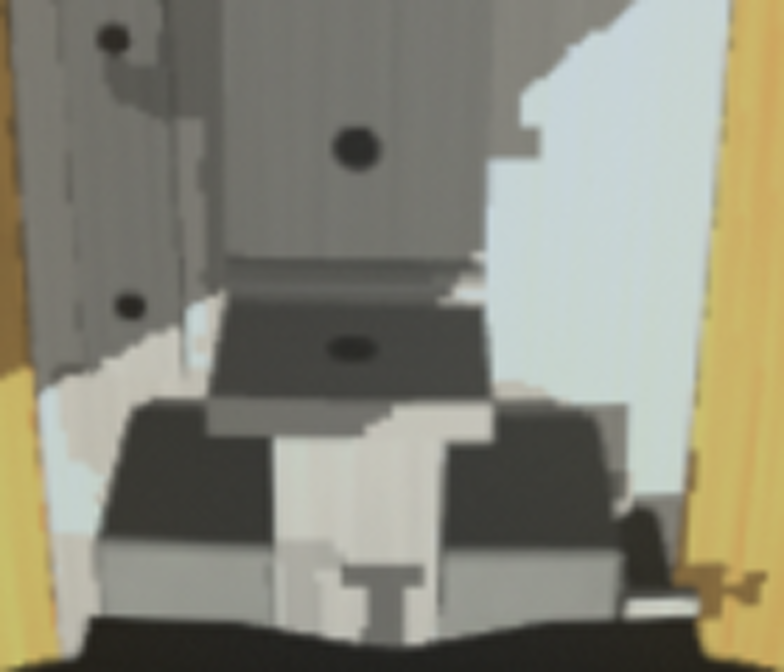

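```bash
python3 - <<'E'
from h import *
d=lambda x,y:(270+x/7.2,140+y/7.2); e=lambda x,y:(250+x/5.6,215+y/5.6)
P=lambda p,z:px('w13',*p,fish=True,z=z)*1000
def pr(s,f,l,r,y,z):
    a=P(f(l,y),z);b=P(f(r,y),z); m=(a+b)/2; print(s,np.round(a,1),np.round(b,1),'mid',np.round(m,2))
pr('stop',d,148,512,235,.1015)
pr('leg end',d,146,500,262,.0975)
pr('leg 2',d,145,493,580,.0975)
pr('leg corner',e,223,490,240,.0975)
pr('bed',e,272,443,470,.09)
pr('bed',e,272,443,550,.09)
pr('short top',e,208,494,402,.14)
pr('plate',e,25,718,300,.02)
pr('plate',e,35,705,400,.02)
pr('blocks',e,100,622,545,.112)
# edge finding
q=load('w13')['im'].astype(int)
for v in [178,200,250]: print(v,q[v,284:300].sum(1)//3,q[v,325:348].sum(1)//3)
E
```

```text
stop [458.6 316.2 101.5] [507.9 316.3 101.5] mid [483.21 316.23 101.5 ]
leg end [457.8 311.6  97.5] [506.5 311.7  97.5] mid [482.18 311.69  97.5 ]
leg 2 [456.6 265.3  97.5] [506.4 265.5  97.5] mid [481.47 265.37  97.5 ]
leg corner [454.9 222.3  97.5] [506.3 222.7  97.5] mid [480.58 222.49  97.5 ]
bed [462.2 163.7  90. ] [498.3 164.   90. ] mid [480.26 163.87  90.  ]
bed [461.6 142.3  90. ] [498.6 142.7  90. ] mid [480.1  142.46  90.  ]
short top [455.7 211.7 140. ] [505.2 212.2 140. ] mid [480.46 211.95 140.  ]
plate [395.6 165.4  20. ] [568.4 166.4  20. ] mid [482.01 165.91  20.  ]
plate [395.7 135.8  20. ] [567.4 137.   20. ] mid [481.53 136.41  20.  ]
blocks [428.4 158.6 112. ] [534.  159.6 112. ] mid [481.2  159.09 112.  ]
178 [153 150 147 123 100 104 113 116 115 115 116 115 117 117 115 114] [117 116 116 117 119 118 117 117 118 119 117 118 118 119 123 126 127 128
 127 127 126 126 127]
200 [ 94  96  95  95  94 100 113 114 113 113 114 115 114 116 114 114] [118 117 118 118 117 116 117 119 118 116 116 117 118 121 124 127 127 127
 128 126 126 126 127]
250 [119 118 107  93  90  93 105 111 111 111 112 111 112 112 114 114] [115 116 116 115 116 117 116 115 114 114 117 136 182 202 207 207 207 207
 207 207 206 206 207]
```

Request:
{"api": "jog_arm", "payload": {
  "jaw": [0,0,0,0,0,0,0,0],
  "linear": [
    [0,0.02,-0.015],
    [0,0.045,-0.03],
    [-0.002,0.07,-0.04],
    [-0.004,0.095,-0.05],
    [-0.006,0.12,-0.057],
    [-0.008,0.145,-0.057],
    [-0.008,0.165,-0.057],
    [-0.008,0.175,-0.057]
  ],
  "delta_rot": [
    [0,0,0],
    [0,0,0],
    [0,0,0],
    [0,0,0],
    [0,0,0],
    [0,0,0],
    [0,0,0],
    [0,0,0]
  ]
}}

```text
clock: 12.95
eef_pos: [0.4799, 0.1281, 0.3293]
tool_rot: [1.0, -0.001, -0.004, 0.002]
ft_force: [0.8, -0.3, 0.6]
grip_width: 0.0854
```

```bash
python3 - <<'E'
from h import *
st()
grab('wrist','w14'); crop('w14',140,40,500,320,2.1,'w14c')
crop('w14',270,80,380,160,7,'w14d')
E
```

```text
t 12.95 p [0.4799 0.1281 0.3293] z [-0.007 -0.005 -1.   ] x [ 1.    -0.003 -0.007] j [ 0.262  0.222  0.189  1.546 -0.003  1.836] F [ 0.8 -0.3  0.6] w 0.0854
```

View pics/w14c.png

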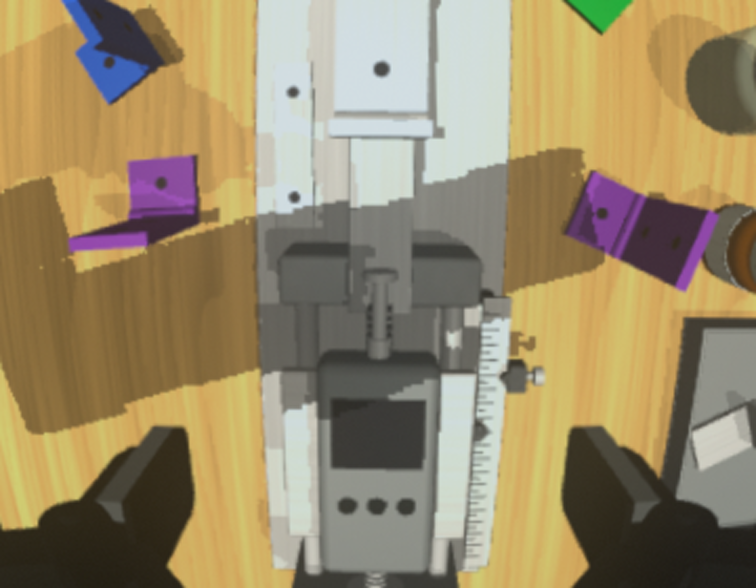

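View pics/w14d.png

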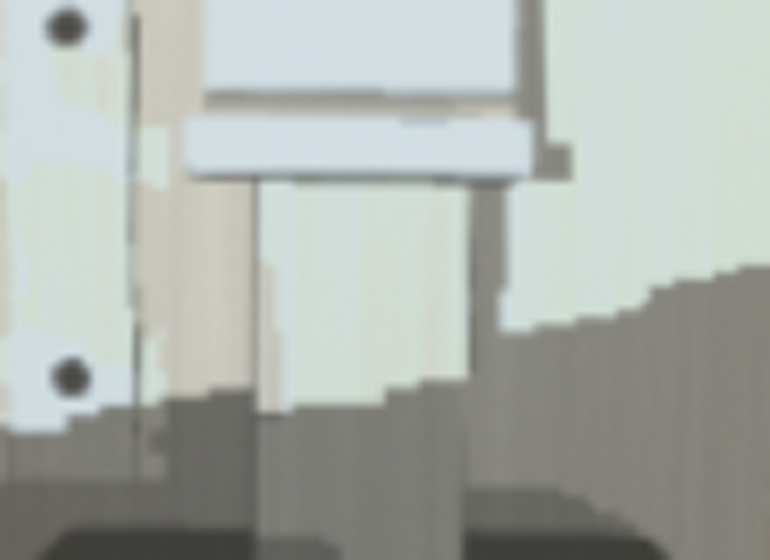

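```bash
python3 - <<'E'
from h import *
crop('w14',260,0,390,90,6,'w14e'); crop('w14',340,170,410,310,4.2,'w14f')
e=lambda x,y:(270+x/7,80+y/7)
P=lambda p,z:np.round(px('w14',*p,fish=True,z=z)*1000,1)
print('short top',P(e(185,175),.14),P(e(533,175),.14),P(e(185,118),.14),P(e(530,118),.14),'bed',P(e(258,250),.09),P(e(469,250),.09),'leg',P(e(203,60),.0975),P(e(517,60),.0975))
E
```

```text
short top [455.5 203.8 140. ] [505.2 203.7 140. ] [455.5 212.1 140. ] [504.7 212.  140. ] bed [463.5 192.3  90. ] [498.5 192.3  90. ] leg [455.1 223.8  97.5] [505.8 223.7  97.5]
```

View pics/w14e.png

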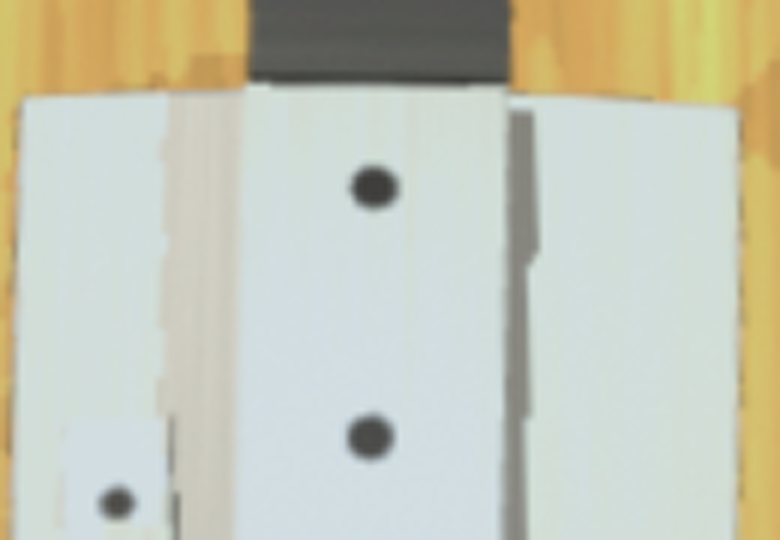

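View pics/w14f.png

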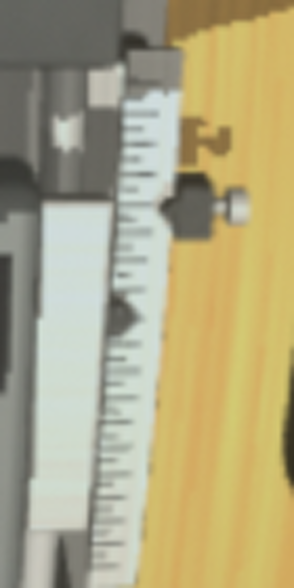

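```bash
python3 - <<'E'
from h import *
f=lambda x,y:(340+x/4.2,170+y/4.2)
for nm,p in [('rider body',(190,208)),('rider near tip',(170,208)),('ptr',(125,314)),('ptr tip',(138,314)),('scale',(130,260))]:
    print(nm,np.round(px('w14',*f(*p),fish=True,r=0)*1000,1))
for z in [.065,.07,.075]:
    a=px('w14',*f(160,208),fish=True,z=z);b=px('w14',*f(143,315),fish=True,z=z); print(z,np.round(a*1000,1),np.round(b*1000,1),'d',round((a-b)@sx*1000,2))
E
```

```text
rider body [564.6  58.8  73.6]
rider near tip [558.5  58.1  71.7]
ptr [545.6  22.8  74. ]
ptr tip [551.6  18.4  64.6]
scale [547.8  37.7  64.5]
0.065 [556.6  55.8  65. ] [553.2  18.2  65. ] d 37.65
0.07 [555.6  57.6  70. ] [552.3  20.4  70. ] d 37.16
0.075 [554.6  59.4  75. ] [551.3  22.7  75. ] d 36.68
```

Request:
{"api": "jog_arm", "payload": {
  "jaw": [0,0,0,0,0,0,0,0],
  "linear": [
    [0,0.035,0],
    [0,0.075,0],
    [0,0.115,0.005],
    [0,0.155,0.01],
    [0,0.195,0.02],
    [0,0.235,0.03],
    [0,0.275,0.04],
    [0,0.312,0.05]
  ],
  "delta_rot": [
    [0,0,0],
    [0,0,0],
    [0,0,0],
    [0,0,0],
    [0,0,-0.2],
    [0,0,-0.4],
    [0,0.2,-0.6],
    [0,0.4,-0.7]
  ]
}}

```text
clock: 13.67
eef_pos: [0.4798, -0.1836, 0.2793]
tool_rot: [1.0, 0.006, -0.0, 0.002]
ft_force: [0.8, 0.4, 0.3]
grip_width: 0.0853
```

```bash
python3 - <<'E'
from h import *
st(); delta([.477,-.213,.26],Rt(0))
grab('wrist','w15'); crop('w15',140,40,500,320,2.1,'w15c')
E
```

```text
t 13.67 p [ 0.4798 -0.1836  0.2793] z [-0.001 -0.004 -1.   ] x [ 1.     0.012 -0.001] j [-0.363  0.257  0.107  1.42  -0.004  1.195] F [0.8 0.4 0.3] w 0.0853
lin [-0.0032, 0.0293, 0.0194] rot [0.22, 0.04, 1.55] dist 0.03532776032983643 1.5686351047734532
```

View pics/w15c.png

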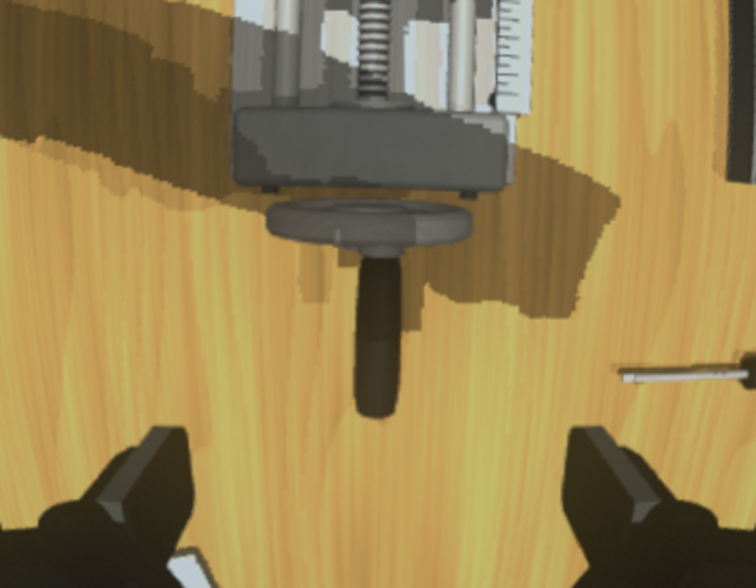

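```bash
python3 - <<'E'
from h import *
f=lambda x,y:(140+x/2.1,40+y/2.1)
P=lambda p,z:np.round(px('w15',*f(*p),fish=True,z=z)*1000,1)
for y,l,r in [(270,359,401),(340,356,399),(390,355,397)]:
    print('handle',P((l,y),.128),P((r,y),.128), 'mid',(P((l,y),.128)+P((r,y),.128))/2, 'top depth',np.round(px('w15',*f((l+r)/2,y),fish=True)*1000,1))
print('wheel',P((266,222),.09),P((472,222),.09),'end',P((377,416),.128),'wheel front',P((369,245),.14),'block',P((234,150),.16),P((509,150),.16), px('w15',*f(370,150),fish=True))
print('block', P((234,150),.147),P((509,150),.147))
E
```

```text
handle [ 471.6 -166.   128. ] [ 489.6 -165.8  128. ] mid [ 480.6 -165.9  128. ] top depth [ 480.5 -164.5  135.7]
handle [ 470.4 -197.4  128. ] [ 489.4 -197.2  128. ] mid [ 479.9 -197.3  128. ] top depth [ 479.9 -194.7  136.9]
handle [ 470.  -221.1  128. ] [ 489.1 -220.9  128. ] mid [ 479.55 -221.    128.  ] top depth [ 479.5 -217.6  136.7]
wheel [ 425.  -149.4   90. ] [ 525.3 -148.3   90. ] end [ 480.2 -233.8  128. ] wheel front [ 475.9 -153.4  140. ] block [ 424.9 -114.3  160. ] [ 528.1 -113.2  160. ] [ 0.47570467 -0.11457573  0.12418318]
block [ 422.1 -114.2  147. ] [ 530.8 -113.   147. ]
```

Request:
{"api": "jog_arm", "payload": {
  "jaw": [0,0,0,0,0,0,0,0],
  "linear": [
    [0,0.01,0.01],
    [0,0.02,0.03],
    [0,0.0264,0.055],
    [0,0.0264,0.085],
    [0,0.0264,0.11],
    [0,0.0264,0.135],
    [0,0.0264,0.15],
    [0,0.0264,0.156]
  ],
  "delta_rot": [
    [0,0,0.5],
    [0.1,0,1],
    [0.2,0,1.5],
    [0.2,0,1.5],
    [0.2,0,1.5],
    [0.2,0,1.5],
    [0.2,0,1.5],
    [0.2,0,1.5]
  ]
}}

```text
clock: 14.38
eef_pos: [0.4783, -0.207, 0.1208]
tool_rot: [1.0, -0.006, -0.003, -0.001]
ft_force: [-1.0, 0.3, -0.5]
grip_width: 0.0853
```

```bash
python3 - <<'E'
from h import *
st(); delta([.4797,-.210,.123],Rt(0))
grab('wrist','w16'); crop('w16',140,100,500,380,2.1,'w16c')
E
```

```text
t 14.38 p [ 0.4783 -0.207   0.1208] z [-0.006  0.002 -1.   ] x [ 1.    -0.013 -0.006] j [-0.408  0.377 -0.152  1.048 -0.     1.175] F [-1.   0.3 -0.5] w 0.0853
lin [0.0014, 0.003, -0.0022] rot [-0.13, 0.36, 0.12] dist 0.004030490123413152 0.3998663186190369
```

View pics/w16c.png

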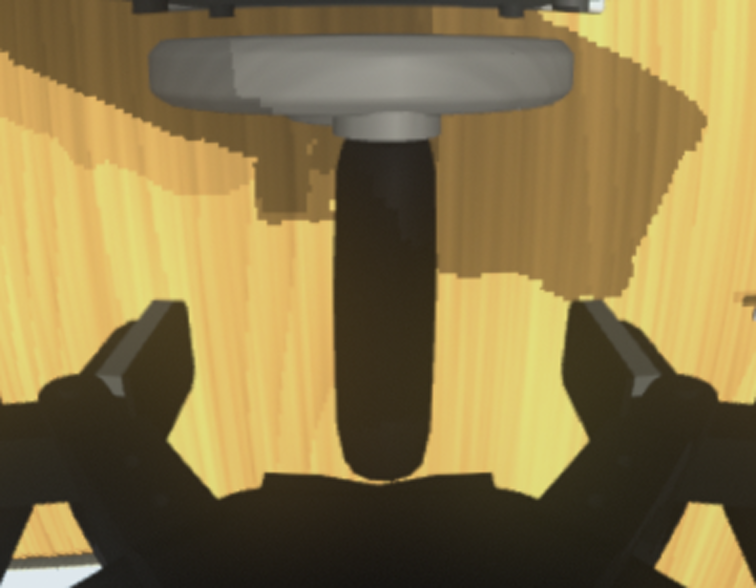

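Request:
{"api": "jog_arm", "payload": {
  "jaw": [0,0.2,0.4,0.6,0.7,0.8,0.9,1],
  "linear": [
    [0.0014,0.002,-0.001],
    [0.0014,0.002,-0.001],
    [0.0014,0.002,-0.001],
    [0.0014,0.002,-0.001],
    [0.0014,0.002,-0.001],
    [0.0014,0.002,-0.001],
    [0.0014,0.002,-0.001],
    [0.0014,0.002,-0.001]
  ],
  "delta_rot": [
    [0,0.3,0],
    [0,0.3,0],
    [0,0.3,0],
    [0,0.3,0],
    [0,0.3,0],
    [0,0.3,0],
    [0,0.3,0],
    [0,0.3,0]
  ]
}}

```text
clock: 15.1
eef_pos: [0.4811, -0.2115, 0.1256]
tool_rot: [1.0, -0.008, 0.002, 0.0]
ft_force: [-1.7, -0.2, 3.4]
grip_width: 0.0191
```

```bash
python3 - <<'E'
from h import *
st(); 
grab('wrist','w17'); crop('w17',140,100,500,380,2.1,'w17c')
E
```

```text
t 15.1 p [ 0.4811 -0.2115  0.1256] z [ 0.005 -0.001 -1.   ] x [ 1.    -0.015  0.005] j [-4.150e-01  3.720e-01 -1.450e-01  1.049e+00  1.000e-03  1.171e+00] F [-1.7 -0.2  3.4] w 0.0191
```

View pics/w17c.png

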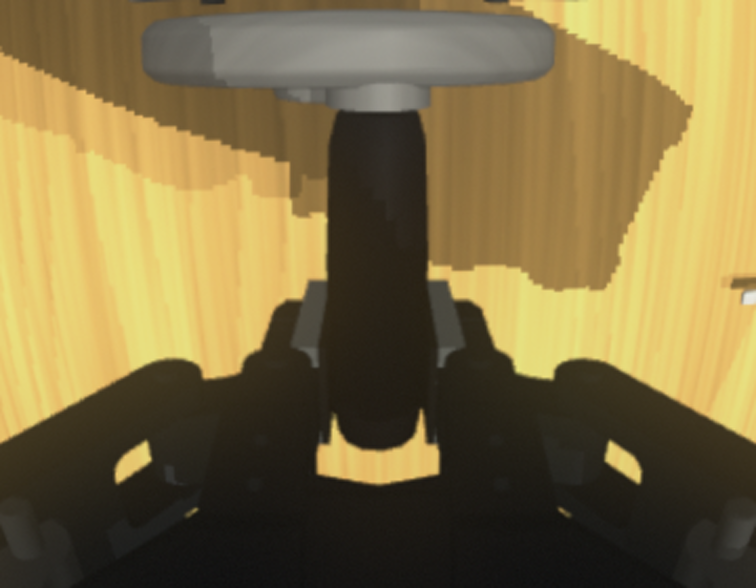

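```bash
python3 - <<'E'
import numpy as np
def tab(p0,step,n=8):
    L=[]
    for i in range(1,n+1):
        p=np.radians(p0+step*i);q=np.radians(p0)
        L.append([round(.038*(np.sin(p)-np.sin(q)),4),0,round(-.038*(np.cos(p)-np.cos(q)),4)])
    print(p0,L)
for p in [10,130,250]: tab(p,15)
E
```

```text
10 [[np.float64(0.0095), 0, np.float64(0.003)], [np.float64(0.0178), 0, np.float64(0.0083)], [np.float64(0.0245), 0, np.float64(0.0156)], [np.float64(0.0291), 0, np.float64(0.0244)], [np.float64(0.0313), 0, np.float64(0.0341)], [np.float64(0.0308), 0, np.float64(0.044)], [np.float64(0.0278), 0, np.float64(0.0535)], [np.float64(0.0225), 0, np.float64(0.0618)]]
130 [[np.float64(-0.0073), 0, np.float64(0.0067)], [np.float64(-0.0161), 0, np.float64(0.0113)], [np.float64(-0.0258), 0, np.float64(0.0134)], [np.float64(-0.0357), 0, np.float64(0.013)], [np.float64(-0.0452), 0, np.float64(0.01)], [np.float64(-0.0535), 0, np.float64(0.0047)], [np.float64(-0.0602), 0, np.float64(-0.0026)], [np.float64(-0.0648), 0, np.float64(-0.0114)]]
250 [[np.float64(-0.0021), 0, np.float64(-0.0097)], [np.float64(-0.0017), 0, np.float64(-0.0196)], [np.float64(0.0013), 0, np.float64(-0.0291)], [np.float64(0.0066), 0, np.float64(-0.0374)], [np.float64(0.0139), 0, np.float64(-0.0441)], [np.float64(0.0227), 0, np.float64(-0.0487)], [np.float64(0.0324), 0, np.float64(-0.0509)], [np.float64(0.0423), 0, np.float64(-0.0504)]]
```

Request:
{"api": "jog_arm", "payload": {
  "jaw": [1,1,1,1,1,1,1,1],
  "linear": [
    [0.0095,0,0.003],
    [0.0178,0,0.0083],
    [0.0245,0,0.0156],
    [0.0291,0,0.0244],
    [0.0313,0,0.0341],
    [0.0308,0,0.044],
    [0.0278,0,0.0535],
    [0.0225,0,0.0618]
  ],
  "delta_rot": [
    [0,0,0],
    [0,0,0],
    [0,0,0],
    [0,0,0],
    [0,0,0],
    [0,0,0],
    [0,0,0],
    [0,0,0]
  ]
}}

```text
clock: 15.82
eef_pos: [0.5019, -0.2117, 0.0618]
tool_rot: [1.0, -0.007, -0.0, 0.0]
ft_force: [-10.1, -1.0, 14.2]
grip_width: 0.0187
```

```bash
python3 - <<'E'
from h import *
st()
o=bot.get_obs()['eef_pos']; print('phi',np.degrees(np.arctan2(o[0]-.4743,o[2]+.002-.09)), np.hypot(o[0]-.4743,o[2]+.002-.09))
grab('wrist','w18')
E
```

```text
t 15.82 p [ 0.5019 -0.2117  0.0618] z [-0.    -0.001 -1.   ] x [ 1.    -0.015 -0.   ] j [-3.990e-01  4.780e-01 -1.670e-01  9.260e-01 -1.000e-03  1.187e+00] F [-10.1  -1.   14.2] w 0.0187
phi 133.50705525708116 0.03804388549225213
```

View pics/w18.png

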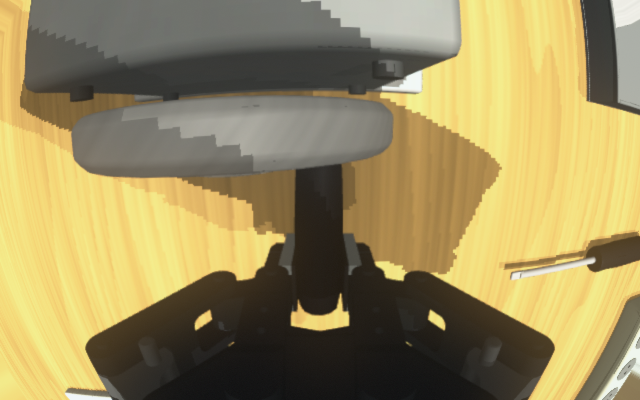

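Request:
{"api": "jog_arm", "payload": {
  "jaw": [1,1,1,1,1,1,1,1],
  "linear": [
    [-0.0083,0,0.0052],
    [-0.0171,0,0.0093],
    [-0.0268,0,0.0114],
    [-0.0367,0,0.011],
    [-0.0462,0,0.008],
    [-0.0545,0,0.0027],
    [-0.0612,0,-0.0046],
    [-0.0658,0,-0.0134]
  ],
  "delta_rot": [
    [0,0,0],
    [0,0,0],
    [0,0,0],
    [0,0,0],
    [0,0,0],
    [0,0,0],
    [0,0,0],
    [0,0,0]
  ]
}}

```text
clock: 16.53
eef_pos: [0.4374, -0.2108, 0.0772]
tool_rot: [1.0, -0.008, 0.002, 0.0]
ft_force: [4.7, -2.0, -3.5]
grip_width: 0.0189
```

```bash
cat >> h.py <<'E'
def phi():
    o=bot.get_obs()['eef_pos']; print('phi',np.degrees(np.arctan2(o[0]-.4743,o[2]+.002-.09))%360, np.hypot(o[0]-.4743,o[2]+.002-.09))
E
python3 - <<'E'
from h import *
st();phi()
E
```

```text
t 16.53 p [ 0.4374 -0.2108  0.0772] z [ 0.005 -0.    -1.   ] x [ 1.    -0.015  0.005] j [-0.45   0.358 -0.315  0.893  0.002  1.136] F [ 4.7 -2.  -3.5] w 0.0189
phi 253.70725312197098 0.03848904410487006
```

Request:
{"api": "jog_arm", "payload": {
  "jaw": [1,1,1,1,1,1,1,1],
  "linear": [
    [-0.0021,0,-0.0097],
    [-0.0017,0,-0.0196],
    [0.0013,0,-0.0291],
    [0.0066,0,-0.0374],
    [0.0139,0,-0.0441],
    [0.0227,0,-0.0487],
    [0.0324,0,-0.0509],
    [0.0423,0,-0.0504]
  ],
  "delta_rot": [
    [0,0,0],
    [0,0,0],
    [0,0,0],
    [0,0,0],
    [0,0,0],
    [0,0,0],
    [0,0,0],
    [0,0,0]
  ]
}}

```text
clock: 17.2
eef_pos: [0.4775, -0.2113, 0.1266]
tool_rot: [1.0, -0.008, -0.001, 0.0]
ft_force: [-4.7, -3.8, -4.4]
grip_width: 0.019
```

```bash
python3 - <<'E'
from h import *
st();phi()
grab('wrist','w19')
E
```

```text
t 17.2 p [ 0.4775 -0.2113  0.1266] z [-0.002 -0.001 -1.   ] x [ 1.    -0.015 -0.002] j [-0.416  0.37  -0.146  1.056 -0.002  1.17 ] F [-4.7 -3.8 -4.4] w 0.019
phi 4.692292455078487 0.038697052782902565
```

View pics/w19.png

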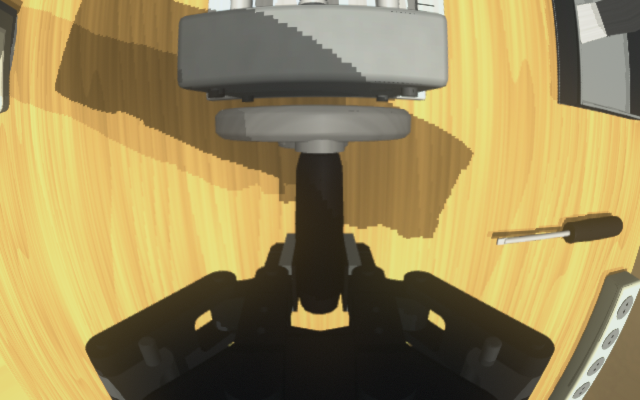

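Request:
{"api": "jog_arm", "payload": {
  "jaw": [1,1,1,1,1,1,1,1],
  "linear": [
    [0.0095,0,0.003],
    [0.0178,0,0.0083],
    [0.0245,0,0.0156],
    [0.0291,0,0.0244],
    [0.0313,0,0.0341],
    [0.0308,0,0.044],
    [0.0278,0,0.0535],
    [0.0225,0,0.0618]
  ],
  "delta_rot": [
    [0,0,0],
    [0,0,0],
    [0,0,0],
    [0,0,0],
    [0,0,0],
    [0,0,0],
    [0,0,0],
    [0,0,0]
  ]
}}

```text
clock: 17.92
eef_pos: [0.5041, -0.2118, 0.0652]
tool_rot: [1.0, -0.007, 0.004, 0.0]
ft_force: [-1.7, -1.6, 5.1]
grip_width: 0.0189
```

Request:
{"api": "jog_arm", "payload": {
  "jaw": [1,1,1,1,1,1,1,1],
  "linear": [
    [-0.0073,0,0.0067],
    [-0.0161,0,0.0113],
    [-0.0258,0,0.0134],
    [-0.0357,0,0.013],
    [-0.0452,0,0.01],
    [-0.0535,0,0.0047],
    [-0.0602,0,-0.0026],
    [-0.0648,0,-0.0114]
  ],
  "delta_rot": [
    [0,0,0],
    [0,0,0],
    [0,0,0],
    [0,0,0],
    [0,0,0],
    [0,0,0],
    [0,0,0],
    [0,0,0]
  ]
}}

```text
clock: 18.58
eef_pos: [0.4374, -0.2107, 0.0773]
tool_rot: [1.0, -0.008, 0.002, 0.0]
ft_force: [3.7, -2.7, -2.6]
grip_width: 0.019
```

Request:
{"api": "jog_arm", "payload": {
  "jaw": [1,1,1,1,1,1,1,1],
  "linear": [
    [-0.0021,0,-0.0097],
    [-0.0017,0,-0.0196],
    [0.0013,0,-0.0291],
    [0.0066,0,-0.0374],
    [0.0139,0,-0.0441],
    [0.0227,0,-0.0487],
    [0.0324,0,-0.0509],
    [0.0423,0,-0.0504]
  ],
  "delta_rot": [
    [0,0,0],
    [0,0,0],
    [0,0,0],
    [0,0,0],
    [0,0,0],
    [0,0,0],
    [0,0,0],
    [0,0,0]
  ]
}}

```text
clock: 19.25
eef_pos: [0.4775, -0.2113, 0.1266]
tool_rot: [1.0, -0.008, -0.001, 0.0]
ft_force: [-3.5, -5.2, -3.8]
grip_width: 0.0189
```

```bash
python3 - <<'E'
from h import *
st();phi()
grab('wrist','w20'); grab('top','top2'); grab('scene','s4')
crop('top2',255,190,345,230,8,'top2c')
im=cv2.imread('pics/top2c.png'); cv2.imwrite('pics/top2c.png',cv2.convertScaleAbs(im,alpha=1.8))
E
```

```text
t 19.25 p [ 0.4775 -0.2113  0.1266] z [-0.002 -0.001 -1.   ] x [ 1.    -0.015 -0.002] j [-0.416  0.37  -0.146  1.056 -0.002  1.17 ] F [-3.5 -5.2 -3.8] w 0.0189
phi 4.750658321414184 0.038688076020229216
```

View pics/top2c.png

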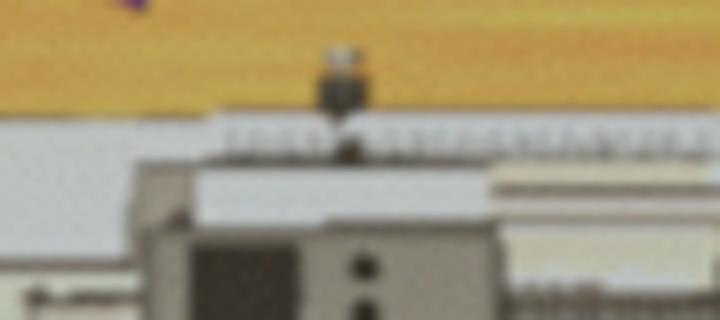

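View pics/w20.png

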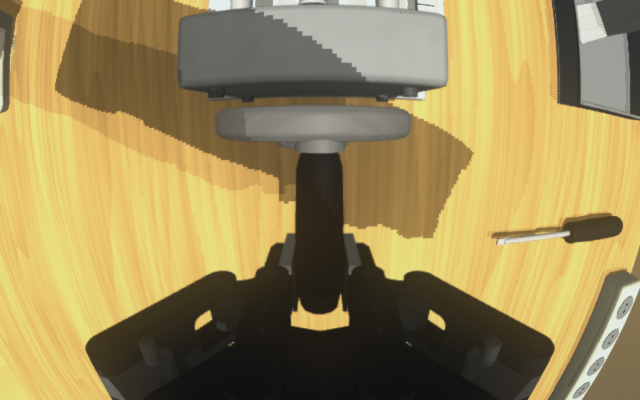

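```bash
python3 - <<'E'
import numpy as np
p0=10
print([[round(float(.038*(np.sin(np.radians(p0+12*i))-np.sin(np.radians(p0)))),4),0,round(float(-.038*(np.cos(np.radians(p0+12*i))-np.cos(np.radians(p0)))),4)] for i in range(1,9)])
E
```

```text
[[0.0076, 0, 0.0022], [0.0147, 0, 0.0059], [0.0207, 0, 0.011], [0.0256, 0, 0.0173], [0.0291, 0, 0.0244], [0.031, 0, 0.0321], [0.0313, 0, 0.0401], [0.0299, 0, 0.0479]]
```

Request:
{"api": "jog_arm", "payload": {
  "jaw": [1,1,1,1,1,1,1,1],
  "linear": [
    [0.0076,0,0.0022],
    [0.0147,0,0.0059],
    [0.0207,0,0.011],
    [0.0256,0,0.0173],
    [0.0291,0,0.0244],
    [0.031,0,0.0321],
    [0.0313,0,0.0401],
    [0.0313,0,0.0401]
  ],
  "delta_rot": [
    [0,0,0],
    [0,0,0],
    [0,0,0],
    [0,0,0],
    [0,0,0],
    [0,0,0],
    [0,0,0],
    [0,0,0]
  ]
}}

```text
clock: 20.07
eef_pos: [0.5117, -0.2119, 0.086]
tool_rot: [1.0, -0.008, 0.002, 0.0]
ft_force: [1.5, -4.7, -3.1]
grip_width: 0.019
```

Request:
{"api": "jog_arm", "payload": {
  "jaw": [0.9,0.7,0.5,0.3,0.1,0,0,0],
  "linear": [
    [0,0,0],
    [0,0,0],
    [0,0,0],
    [0,0,0],
    [0,0,0],
    [0,0,0],
    [0,0,0],
    [0,0,0]
  ],
  "delta_rot": [
    [0,0,0],
    [0,0,0],
    [0,0,0],
    [0,0,0],
    [0,0,0],
    [0,0,0],
    [0,0,0],
    [0,0,0]
  ]
}}

```text
clock: 20.73
eef_pos: [0.5114, -0.2116, 0.0872]
tool_rot: [1.0, -0.007, 0.002, 0.0]
ft_force: [0.7, -1.1, 0.4]
grip_width: 0.085
```

```bash
python3 - <<'E'
from h import *
st();phi()
grab('wrist','w21')
delta([.52,-.05,.22],Rt(0))
E
```

```text
t 20.73 p [ 0.5114 -0.2116  0.0872] z [ 0.004 -0.    -1.   ] x [ 1.    -0.015  0.004] j [-3.930e-01  4.620e-01 -1.170e-01  9.880e-01  1.000e-03  1.192e+00] F [ 0.7 -1.1  0.4] w 0.085
phi 91.21555968845504 0.03715538865113849
lin [0.0067, -0.1617, -0.1329] rot [0.02, -0.25, 0.02] dist 0.20941899207928805 0.2475229227347804
```

View pics/w21.png

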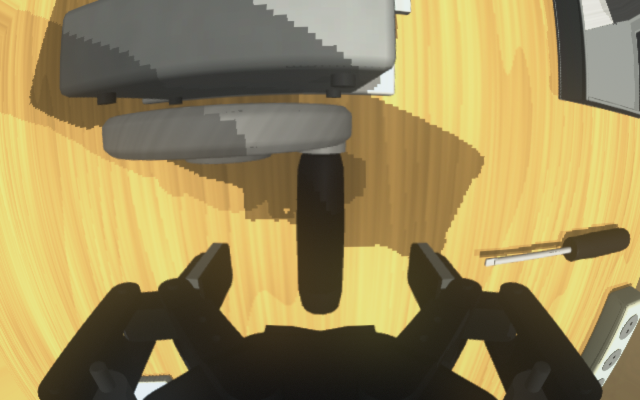

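Request:
{"api": "jog_arm", "payload": {
  "jaw": [0,0,0,0,0,0,0,0],
  "linear": [
    [0,0,-0.025],
    [0,0,-0.06],
    [0,0,-0.1],
    [0.004,-0.025,-0.123],
    [0.014,-0.065,-0.123],
    [0.026,-0.105,-0.123],
    [0.036,-0.145,-0.123],
    [0.0385,-0.185,-0.123]
  ],
  "delta_rot": [
    [0,0,0],
    [0,0,0],
    [0,0,0],
    [0,0,0],
    [0,0,0],
    [0,0,0],
    [0,0,0],
    [0,0,0]
  ]
}}

```text
clock: 21.45
eef_pos: [0.5534, -0.0256, 0.2105]
tool_rot: [1.0, -0.008, 0.003, 0.0]
ft_force: [1.1, 1.0, -0.0]
grip_width: 0.0856
```

Request:
{"api": "jog_arm", "payload": {
  "jaw": [0,0,0,0,0,0,0,0],
  "linear": [
    [0,-0.012,0],
    [0,-0.018,0],
    [0,-0.018,0],
    [0,-0.018,0],
    [0,-0.018,0],
    [0,-0.018,0],
    [0,-0.018,0],
    [0,-0.018,0]
  ],
  "delta_rot": [
    [0,0,0],
    [0,0,0],
    [0,0,0],
    [0,0,0],
    [0,0,0],
    [0,0,0],
    [0,0,0],
    [0,0,0]
  ]
}}

```text
clock: 22.12
eef_pos: [0.5524, -0.0104, 0.2102]
tool_rot: [1.0, -0.008, 0.002, 0.0]
ft_force: [0.6, 0.8, -0.4]
grip_width: 0.0856
```

```bash
python3 - <<'E'
from h import *
st()
c,im,d=grab('wrist','w22'); print(c['origin'])
crop('w22',220,60,420,210,4,'w22c')
E
```

```text
t 22.12 p [ 0.5524 -0.0104  0.2102] z [ 0.004 -0.001 -1.   ] x [ 1.    -0.017  0.004] j [-1.900e-02  3.600e-01  6.900e-02  1.276e+00 -1.000e-03  1.569e+00] F [ 0.6  0.8 -0.4] w 0.0856
[0.55247921 0.05687819 0.33470459]
```

View pics/w22c.png

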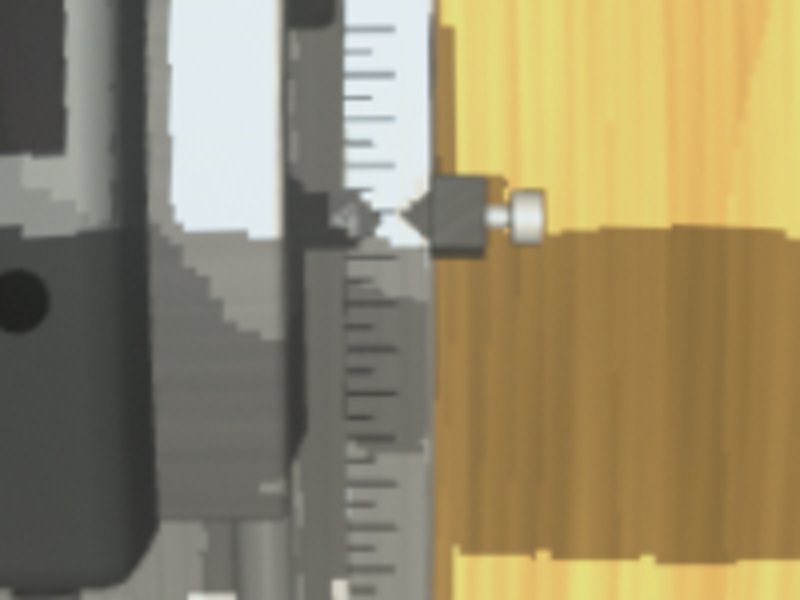

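```bash
python3 - <<'E'
from h import *
crop('w22',295,95,355,135,13,'w22d')
f=lambda x,y:(220+x/4,60+y/4)
for z in (.065,.07,.075):
    a=px('w22',*f(399,215),fish=True,z=z);b=px('w22',*f(380,216),fish=True,z=z);print(z,a,b,(a-b)@sx*1000)
for p in [(440,215),(415,215),(365,216),(350,216),(372,130)]: print(p,np.round(px('w22',*f(*p),fish=True,r=0)*1000,1))
E
```

```text
0.065 [0.55407461 0.05698577 0.065     ] [0.54998473 0.05683988 0.065     ] 0.2072251980313734
0.07 [0.55404504 0.05698378 0.07      ] [0.55003097 0.05684059 0.07      ] 0.20338349111523252
0.075 [0.55401546 0.05698178 0.075     ] [0.55007722 0.0568413  0.075     ] 0.1995417841990761
(440, 215) [562.6  56.9  73.3]
(415, 215) [557.4  56.9  71.7]
(365, 216) [546.9  56.9  72.4]
(350, 216) [543.8  57.   73.2]
(372, 130) [548.6  75.7  63.9]
```

View pics/w22d.png

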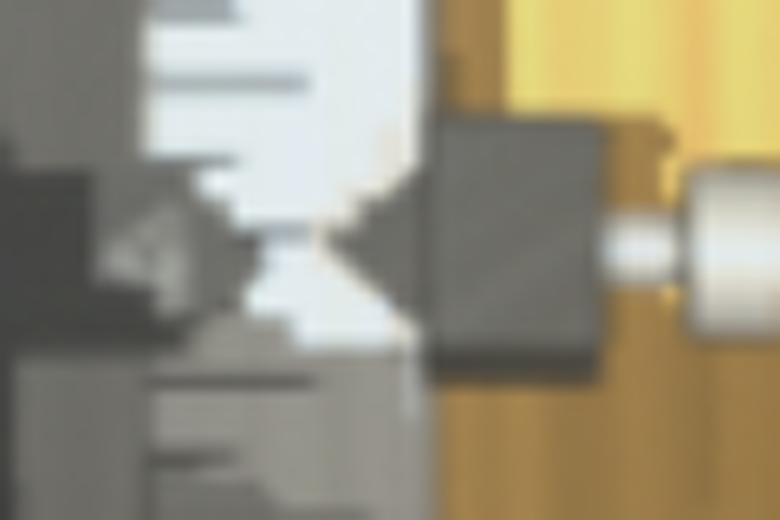

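Request:
{"api": "jog_arm", "payload": {
  "jaw": [0,0,0,0,0,0,0,0],
  "linear": [
    [0.015,0,0],
    [0.026,0,0.01],
    [0.026,0,0.03],
    [0.026,0,0.05],
    [0.026,0,0.07],
    [0.026,0,0.085],
    [0.026,0,0.095],
    [0.026,0,0.095]
  ],
  "delta_rot": [
    [0,0,0],
    [0,0,0],
    [0,0,0],
    [0,0,0],
    [0,0,0],
    [0,0,0],
    [0,0,0],
    [0,0,0]
  ]
}}

```text
clock: 22.83
eef_pos: [0.5771, -0.0102, 0.1128]
tool_rot: [1.0, -0.008, -0.0, 0.0]
ft_force: [-0.3, -0.9, -0.6]
grip_width: 0.0855
```

```bash
python3 - <<'E'
from h import *
st()
c,im,d=grab('wrist','w23'); print(c['origin'])
crop('w23',180,40,380,190,4,'w23c')
E
```

```text
t 22.83 p [ 0.5771 -0.0102  0.1128] z [-0.001 -0.001 -1.   ] x [ 1.    -0.015 -0.001] j [-1.700e-02  4.810e-01 -9.000e-03  1.081e+00 -1.000e-03  1.569e+00] F [-0.3 -0.9 -0.6] w 0.0855
[0.57774293 0.05718642 0.23725894]
```

View pics/w23c.png

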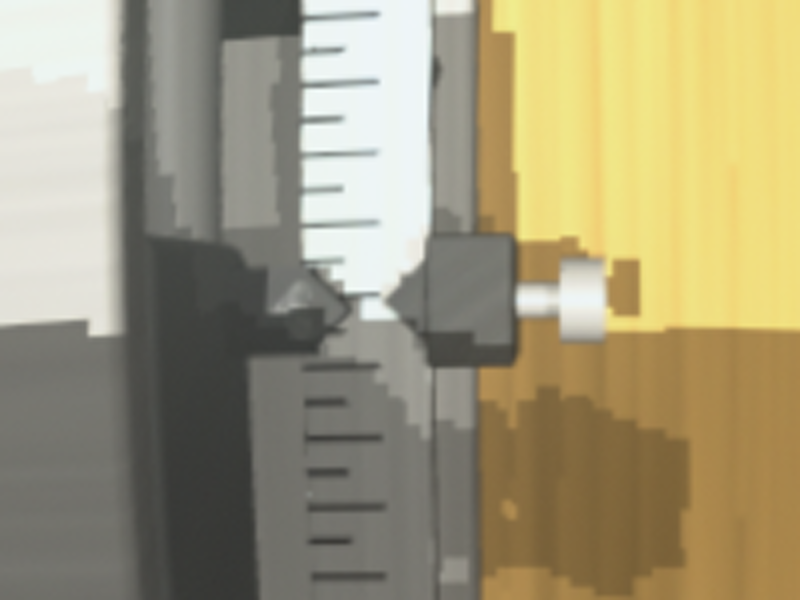

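```bash
python3 - <<'E'
from h import *
crop('w23',240,95,300,135,13,'w23d')
f=lambda x,y:(180+x/4,40+y/4)
for p in [(450,300),(410,300),(340,308),(330,308),(325,150)]: print(p,np.round(px('w23',*f(*p),fish=True,r=0)*1000,1))
for z in (.066,.07,.074):
    a=px('w23',*f(387,299),fish=True,z=z);b=px('w23',*f(352,308),fish=True,z=z);print(z,a,b,(a-b)@sx*1000)
E
```

```text
(450, 300) [563.7  56.9  73.6]
(410, 300) [558.1  57.   71.4]
(340, 308) [549.   56.4  73.3]
(330, 308) [547.7  56.4  73.6]
(325, 150) [546.   78.7  65.4]
0.066 [0.55430378 0.05730299 0.066     ] [0.5493786  0.05625241 0.066     ] 1.1243349552527049
0.07 [0.55485123 0.05730027 0.07      ] [0.55004109 0.05627423 0.07      ] 1.0980744879748099
0.074 [0.55539869 0.05729755 0.074     ] [0.55070358 0.05629604 0.074     ] 1.0718140206969236
```

View pics/w23d.png

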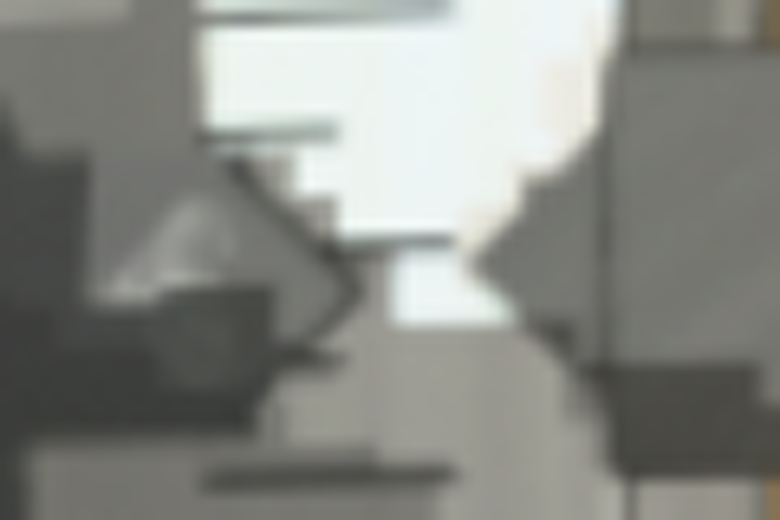

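Request:
{"api": "jog_arm", "payload": {
  "jaw": [0,0,0,0,0,0,0,0],
  "linear": [
    [0,0,-0.03],
    [0,0,-0.07],
    [0,0.02,-0.097],
    [-0.01,0.055,-0.097],
    [-0.03,0.09,-0.097],
    [-0.05,0.125,-0.097],
    [-0.062,0.16,-0.097],
    [-0.066,0.195,-0.097]
  ],
  "delta_rot": [
    [0,0,0],
    [0,0,0],
    [0,0,0],
    [0,0,0],
    [0,0,0],
    [0,0,0],
    [0,0,0],
    [0,0,0]
  ]
}}

```text
clock: 23.55
eef_pos: [0.5081, -0.2052, 0.2144]
tool_rot: [1.0, -0.007, 0.003, 0.001]
ft_force: [-0.1, -0.0, -0.7]
grip_width: 0.0854
```

```bash
python3 - <<'E'
from h import *
st()
delta([.5118,-.211,.0862],Rt(0))
c,im,d=grab('wrist','w24')
crop('w24',180,100,420,280,3.3,'w24c')
E
```

```text
t 23.55 p [ 0.5081 -0.2052  0.2144] z [ 0.006 -0.001 -1.   ] x [ 1.    -0.015  0.006] j [-3.840e-01  3.470e-01  6.200e-02  1.279e+00  1.000e-03  1.201e+00] F [-0.1 -0.  -0.7] w 0.0854
lin [0.0029, 0.0056, 0.1282] rot [0.08, -0.37, 0.0] dist 0.12839965977683399 0.3798235670533026
```

View pics/w24c.png

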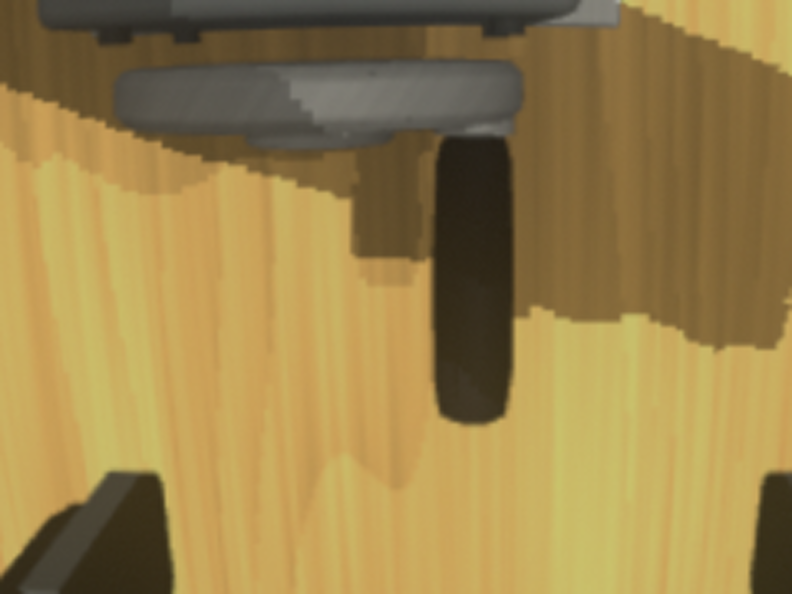

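Request:
{"api": "jog_arm", "payload": {
  "jaw": [0,0,0,0,0,0,0,0],
  "linear": [
    [0.003,0.005,0.02],
    [0.003,0.005,0.05],
    [0.003,0.005,0.075],
    [0.003,0.005,0.095],
    [0.003,0.005,0.11],
    [0.003,0.005,0.12],
    [0.003,0.005,0.128],
    [0.003,0.005,0.128]
  ],
  "delta_rot": [
    [0,-0.3,0],
    [0,-0.3,0],
    [0,-0.3,0],
    [0,-0.3,0],
    [0,-0.3,0],
    [0,-0.3,0],
    [0,-0.3,0],
    [0,-0.3,0]
  ]
}}

```text
clock: 24.27
eef_pos: [0.5128, -0.2086, 0.0835]
tool_rot: [1.0, -0.007, -0.001, 0.0]
ft_force: [0.2, -0.1, -0.1]
grip_width: 0.0856
```

```bash
python3 - <<'E'
from h import *
st();phi()
delta([.5118,-.211,.0862],Rt(0))
c,im,d=grab('wrist','w25')
crop('w25',180,140,460,350,2.8,'w25c')
E
```

```text
t 24.27 p [ 0.5128 -0.2086  0.0835] z [-0.002  0.    -1.   ] x [ 1.    -0.015 -0.002] j [-3.86e-01  4.70e-01 -1.14e-01  9.89e-01 -1.00e-03  1.20e+00] F [ 0.2 -0.1 -0.1] w 0.0856
phi 96.72502806881835 0.03874075485095289
lin [-0.0009, 0.0025, -0.0027] rot [0.0, 0.11, 0.02] dist 0.0037995395631436066 0.11576105561349585
```

View pics/w25c.png

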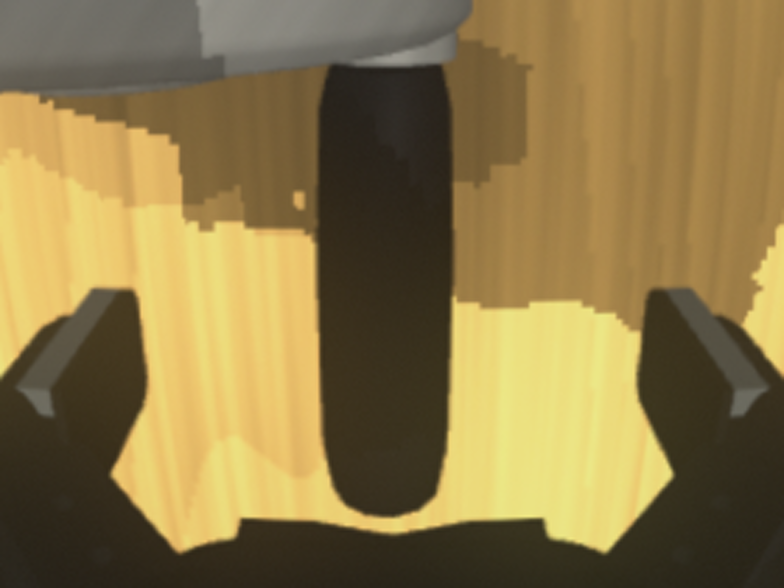

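Request:
{"api": "jog_arm", "payload": {
  "jaw": [0.1,0.3,0.5,0.65,0.75,0.85,1,1],
  "linear": [
    [-0.0009,0.002,-0.0027],
    [-0.0009,0.002,-0.0027],
    [-0.0009,0.002,-0.0027],
    [-0.0009,0.002,-0.0027],
    [-0.0009,0.002,-0.0027],
    [-0.0009,0.002,-0.0027],
    [-0.0009,0.002,-0.0027],
    [-0.0009,0.002,-0.0027]
  ],
  "delta_rot": [
    [0,0.1,0],
    [0,0.1,0],
    [0,0.1,0],
    [0,0.1,0],
    [0,0.1,0],
    [0,0.1,0],
    [0,0.1,0],
    [0,0.1,0]
  ]
}}

```text
clock: 24.98
eef_pos: [0.5118, -0.2109, 0.087]
tool_rot: [1.0, -0.008, 0.0, 0.0]
ft_force: [-2.6, 0.1, 3.1]
grip_width: 0.0191
```

```bash
python3 - <<'E'
from h import *
st();phi()
p0=92
print([[round(float(.038*(np.sin(np.radians(p0+4*i))-np.sin(np.radians(p0)))),4),0,round(float(-.038*(np.cos(np.radians(p0+4*i))-np.cos(np.radians(p0)))),4)] for i in range(1,9)])
E
```

```text
t 24.98 p [ 0.5118 -0.2109  0.087 ] z [ 0.    -0.001 -1.   ] x [ 1.    -0.015  0.   ] j [-3.900e-01  4.640e-01 -1.130e-01  9.930e-01 -1.000e-03  1.195e+00] F [-2.6  0.1  3.1] w 0.0191
phi 91.52036525872813 0.03755695204635033
[[-0.0002, 0, 0.0026], [-0.0006, 0, 0.0053], [-0.0011, 0, 0.0079], [-0.0018, 0, 0.0104], [-0.0027, 0, 0.0129], [-0.0038, 0, 0.0153], [-0.0051, 0, 0.0177], [-0.0065, 0, 0.0199]]
```

Request:
{"api": "jog_arm", "payload": {
  "jaw": [1,1,1,1,1,1,1,1],
  "linear": [
    [-0.0002,0,0.0026],
    [-0.0006,0,0.0053],
    [-0.0011,0,0.0079],
    [-0.0018,0,0.0104],
    [-0.0027,0,0.0129],
    [-0.0036,0,0.015],
    [-0.0043,0,0.0166],
    [-0.0043,0,0.0166]
  ],
  "delta_rot": [
    [0,0,0],
    [0,0,0],
    [0,0,0],
    [0,0,0],
    [0,0,0],
    [0,0,0],
    [0,0,0],
    [0,0,0]
  ]
}}

```text
clock: 25.65
eef_pos: [0.5067, -0.2107, 0.0697]
tool_rot: [1.0, -0.008, -0.001, 0.0]
ft_force: [-5.1, -0.9, 3.2]
grip_width: 0.0188
```

```bash
python3 - <<'E'
from h import *
st();phi()
E
```

```text
t 25.65 p [ 0.5067 -0.2107  0.0697] z [-0.001 -0.    -1.   ] x [ 1.    -0.015 -0.001] j [-3.940e-01  4.770e-01 -1.450e-01  9.500e-01 -1.000e-03  1.192e+00] F [-5.1 -0.9  3.2] w 0.0188
phi 119.52670218210682 0.037233695177447915
```

Request:
{"api": "jog_arm", "payload": {
  "jaw": [0.9,0.7,0.5,0.3,0.1,0,0,0],
  "linear": [
    [0,0,0],
    [0,0,0],
    [0,0,0],
    [0,0,0],
    [0,0,0],
    [0,0,0],
    [0,0,0],
    [0,0,0]
  ],
  "delta_rot": [
    [0,0,0],
    [0,0,0],
    [0,0,0],
    [0,0,0],
    [0,0,0],
    [0,0,0],
    [0,0,0],
    [0,0,0]
  ]
}}

```text
clock: 26.32
eef_pos: [0.508, -0.2107, 0.0702]
tool_rot: [1.0, -0.007, 0.001, 0.0]
ft_force: [0.1, -0.4, 0.5]
grip_width: 0.0854
```

Request:
{"api": "jog_arm", "payload": {
  "jaw": [0,0,0,0,0,0,0,0],
  "linear": [
    [0,0,-0.025],
    [0,0,-0.06],
    [0,0,-0.1],
    [0.004,-0.025,-0.14],
    [0.02,-0.065,-0.14],
    [0.04,-0.105,-0.14],
    [0.06,-0.14,-0.14],
    [0.07,-0.175,-0.14]
  ],
  "delta_rot": [
    [0,0,0],
    [0,0,0],
    [0,0,0],
    [0,0,0],
    [0,0,0],
    [0,0,0],
    [0,0,0],
    [0,0,0]
  ]
}}

```text
clock: 26.98
eef_pos: [0.5816, -0.0363, 0.2109]
tool_rot: [1.0, -0.008, 0.002, 0.0]
ft_force: [1.2, -0.5, 0.5]
grip_width: 0.0856
```

```bash
python3 - <<'E'
from h import *
st()
delta([.5771,-.0102,.1128],Rt(0))
E
```

```text
t 26.98 p [ 0.5816 -0.0363  0.2109] z [ 0.003 -0.001 -1.   ] x [ 1.    -0.016  0.004] j [-6.200e-02  4.200e-01  1.610e-01  1.309e+00 -1.000e-03  1.525e+00] F [ 1.2 -0.5  0.5] w 0.0856
lin [-0.0053, -0.0261, 0.0981] rot [0.04, -0.2, -0.06] dist 0.10165327709673651 0.21322135331456837
```

Request:
{"api": "jog_arm", "payload": {
  "jaw": [0,0,0,0,0,0,0,0],
  "linear": [
    [-0.002,-0.015,0.01],
    [-0.004,-0.026,0.03],
    [-0.004,-0.026,0.05],
    [-0.004,-0.026,0.07],
    [-0.004,-0.026,0.085],
    [-0.004,-0.026,0.095],
    [-0.004,-0.026,0.098],
    [-0.004,-0.026,0.098]
  ],
  "delta_rot": [
    [0,0,0],
    [0,0,0],
    [0,0,0],
    [0,0,0],
    [0,0,0],
    [0,0,0],
    [0,0,0],
    [0,0,0]
  ]
}}

```text
clock: 27.65
eef_pos: [0.5759, -0.0116, 0.1114]
tool_rot: [1.0, -0.008, -0.0, 0.0]
ft_force: [0.0, -0.3, 0.2]
grip_width: 0.0853
```

```bash
python3 - <<'E'
from h import *
st()
grab('wrist','w26')
crop('w26',180,40,380,190,4,'w26c')
crop('w26',240,95,300,135,13,'w26d')
E
```

```text
t 27.65 p [ 0.5759 -0.0116  0.1114] z [-0.001 -0.    -1.   ] x [ 1.    -0.015 -0.001] j [-0.02   0.481 -0.014  1.077 -0.     1.566] F [ 0.  -0.3  0.2] w 0.0853
```

View pics/w26c.png

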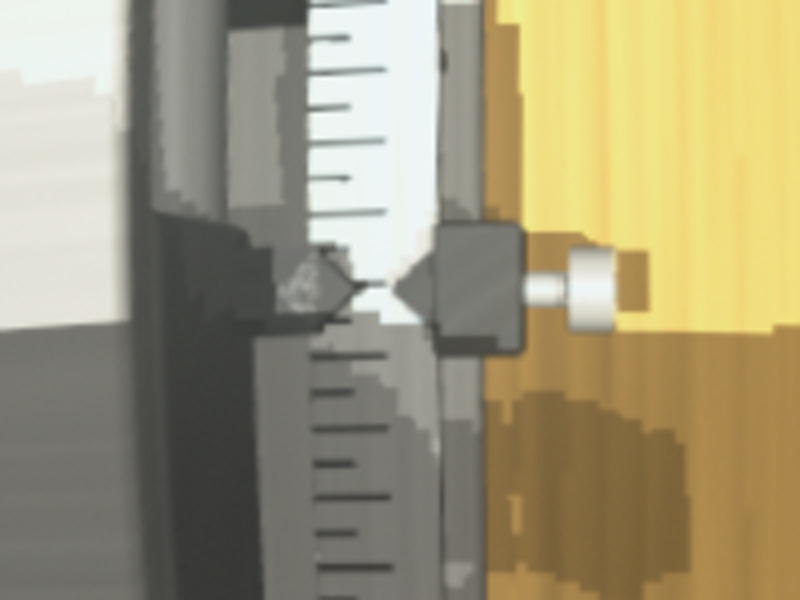

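View pics/w26d.png

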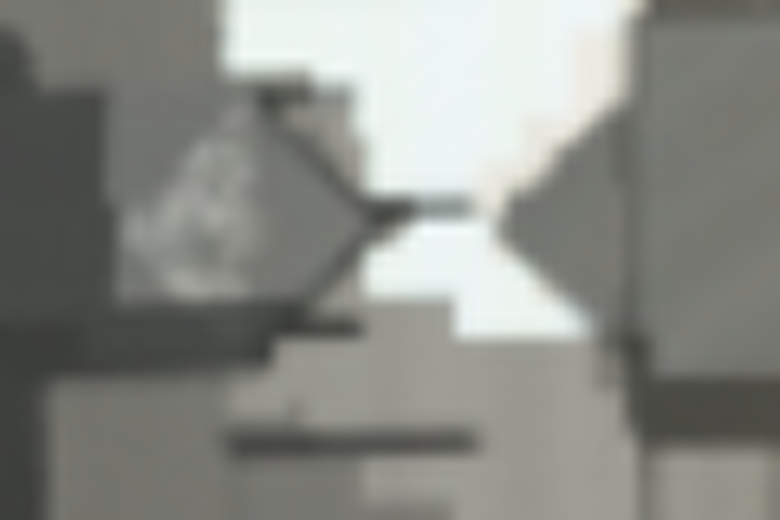

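Request:
{"api": "jog_arm", "payload": {
  "jaw": [0,0,0,0,0,0,0,0],
  "linear": [
    [0,0,-0.03],
    [0,0,-0.07],
    [0,0,-0.11],
    [0,0,-0.15],
    [-0.01,-0.01,-0.19],
    [-0.03,-0.03,-0.215],
    [-0.055,-0.06,-0.22],
    [-0.08,-0.085,-0.22]
  ],
  "delta_rot": [
    [0,0,0],
    [0,0,0],
    [0,0,0],
    [0,0,0],
    [0,0,0],
    [0,0,0],
    [0,0,0],
    [0,0,0]
  ]
}}

```text
clock: 28.37
eef_pos: [0.4986, 0.0756, 0.3369]
tool_rot: [1.0, -0.008, 0.005, -0.001]
ft_force: [0.6, 1.3, -0.0]
grip_width: 0.0847
```

```bash
python3 - <<'E'
from h import *
st()
grab('wrist','w27'); grab('top','top3'); grab('scene','s5')
crop('w27',140,0,500,300,2,'w27c'); crop('s5',240,130,420,240,4.2,'s5c')
im=cv2.imread('pics/s5c.png'); cv2.imwrite('pics/s5c.png',cv2.convertScaleAbs(im,alpha=1.8))
im=cv2.imread('pics/top3.png'); cv2.imwrite('pics/top3b.png',cv2.convertScaleAbs(im,alpha=1.8))
E
```

```text
t 28.37 p [0.4986 0.0756 0.3369] z [ 0.01   0.002 -1.   ] x [ 1.    -0.017  0.01 ] j [0.151 0.222 0.209 1.547 0.    1.738] F [ 0.6  1.3 -0. ] w 0.0847
```

View pics/w27c.png

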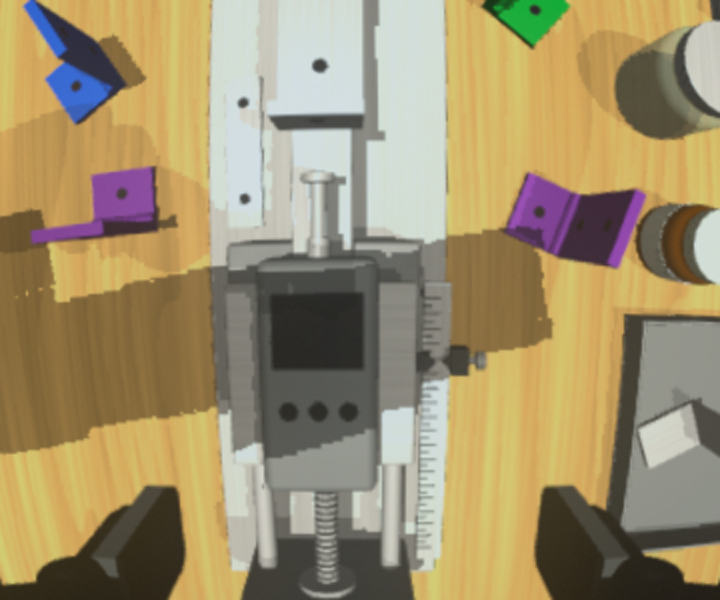

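View pics/s5c.png

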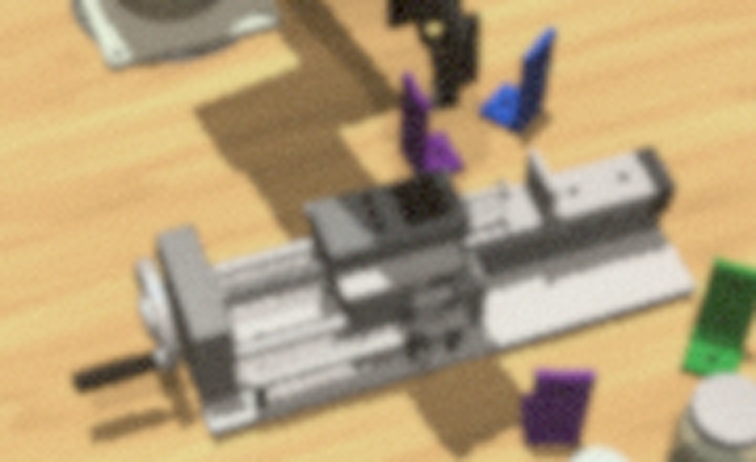

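View pics/top3b.png

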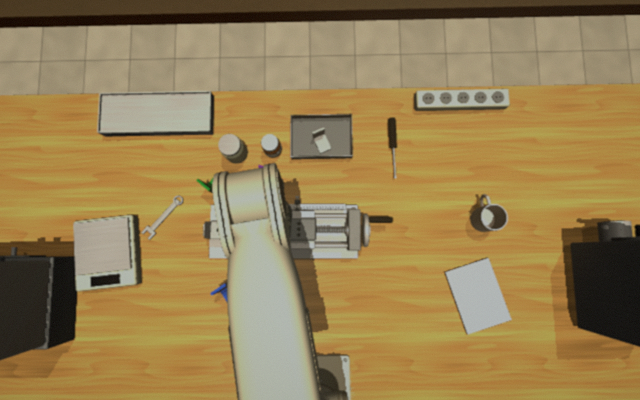

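```bash
python3 - <<'E'
from h import *
st(); print(bot.job_done())
E
```

```text
t 28.52 p [0.4967 0.0761 0.3346] z [ 0.005  0.    -1.   ] x [ 1.    -0.012  0.005] j [ 1.520e-01  2.230e-01  2.040e-01  1.547e+00 -1.000e-03  1.735e+00] F [0.8 0.1 0.2] w 0.0854
the job is handed in; nothing more can be done
None
```

The bracket lies on its long leg against the end stop, and the carriage pointer is in line with the rider. I handed the job in at 28.5 s of the 72 s allowed.

**Bracket:** I gripped the steel bracket across its width and tipped it over its corner in small steps, with light contact forces. I then slid it along the bed until it stalled against the stop at about 13 N and let go. The checks showed:
- It lay flat, within about 0.3°.
- It sat about 0.5 to 0.7 mm off the centre line.
- There was no visible gap at the stop.

**Carriage:** I cranked the handwheel about 2.3 turns. One close look showed the pointer still about 1.1 mm short, so I gripped the handle again and turned it a further 27°. The last close view put the pointer within about 0.1 to 0.3 mm of the rider tip.

**At hand-in:** The gripper was open and the arm clear of everything. The gauge pad was well short of the bracket. The rider and the loose things in view looked unmoved; the arm hid part of the stand in the last overhead picture.

**Disagreements:** An early overhead reading put the stop face about 4 mm too close, and depth readings corrected it. A first, higher view of the pointer read only 0.2 mm short, against the 1.1 mm of the closer view. I trusted the closer one because it agreed with the turns counted.

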